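# Clear the chocolate-shaving board and clamp the block

## Task

Take the little scraper out of its rest, sweep the three loose chocolate chips out of the lane in front of the jaw towards you into the steel chip tray, and stand the scraper back in its rest. Then pump the clamp's trigger towards its handle until the rubber jaw has pushed the chocolate block against the end stop and presses on it firmly but gently (the jaw's spring visibly pushed in, the red ring on its stem still showing), and finish with the gripper still holding the trigger squeezed, ready for the shaving knife. Do not touch the chocolate with the fingers, do not crush it, and leave the other things on the counter where they are.

Things in the scene. Friction and masses are not known exactly. Their poses are not given: they have to be found in the camera images.
- shaving_board: wooden board 160 (x) x 385 (y) mm, fixed. Origin on the counter under it; wood x = -80 to +80, y = -190 to +195, top z = 24. Along y: end stop and block at the +y end, then the open lane, then the clamp, handle and trigger at the -y end. Steel chip tray along its -x edge, towards the robot: inside x = -154 to -80, y = -48 to +118, floor z = 3, rim z = 20
- lane (a point): middle of the lane, on the board's top at board (0, 31, 24) mm. The lane lies between the jaw face (board y = 0 at the start) and the block (near face at board y = 62 to 89). The chips lie in it, within 10 mm of its middle line in y and 55 mm in x; nothing bounds it in x
- chip_1: brown chocolate chip about 24 x 18 x 12 mm, loose, on the lane nearest the tray; origin at the centre of its underside
- chip_2: as chip_1, in the middle of the lane
- chip_3: as chip_1, farthest from the tray
- scraper_rest: dark wooden block 60 x 88 x 44 mm, fixed; origin at the centre of its underside. Slot along its y axis, 6 mm wide (x) by 52 mm long (y), floor at z = 8, with mouth bevelled outward to about 20 mm at z = 44
- scraper: small upright scraper, 160 mm tall, standing in the slot of its rest. Origin at the middle of its blade's lower edge, z up. Steel blade 3 (x) x 46 (y) x 70 (z) mm, above it a flat-sided wooden handle 17 (x) x 22 (y) mm from z = 74 to 160. Mass 0.12 kg. It is gripped by the handle and swept with the blade square to the sweep
- end_stop: wooden end stop 92 x 12 x 46 mm, bolted to the board with its axes parallel to the board's; origin at the middle of its underside, on the board's top. Its working face looks to -y of the board, 6 mm from the origin
- choc_block: brown chocolate block 100 (x) x 60 (y) x 42 (z) mm, about 0.32 kg, loose, standing on the board 2 to 8 mm short of the end stop; origin at the centre of its underside
- jaw_face (a point): black rubber jaw 48 x 42 mm that presses the block; this point is the middle of its working face, 29 mm above the board, looking to +y of the board
- clamp_rod (a joint): how far the toothed rod has come out, m: 0 at the start, 0.115 at most; the jaw moves with it to +y of the board. Ratchet: a full squeeze pushes it 15 to 18 mm forward, and on release it drops back onto a tooth, 14 mm net (sometimes only 7 mm once it presses). It cannot be let back by hand
- jaw_spring (a joint): how far the jaw's stem is pushed back into the rod, m: 0 unloaded, 0.030 at most; 1.3 N per mm. The red ring on the stem sinks into the collar at 18 to 21 mm; the block crushes at 36 N (28 mm)
- clamp_trigger (a joint): trigger angle, rad: 0 let go, 0.42 fully squeezed. Hinge axis parallel to the board's x at board (0, -115, 117) mm; its top goes to -y of the board, towards the handle, and springs back by itself (3 to 7 N at the bar). Each 0.1 rad moves the bar 5 mm and the rod 4.6 mm. It takes 5 to 10 N free, and about 0.9 N more for each N on the block
- trigger_bar (a point): black cross bar at the top of the trigger, 14 mm thick, 36 mm long along the board's x; this point is its middle, 166 mm above the counter, at board y = -105 let go and -126 fully squeezed
- handle_mid (a point): middle of the fixed upright handle, board (0, -140, 167) mm; 24 (x) x 12 (y) mm, z = 113 to 201. Fingers from above, one before the bar, one behind the handle: 48 mm over both when let go, 27 mm squeezed. The handle does not give: close the fingers about board y = -133 (middle of the squeezed pair), from an opening of 72 to 76 mm, or let the hand follow
- enamel_cup: green and white cup, 64 x 89 x 48 mm; bystander, origin at its underside
- dough_timer: cream wind-up timer, 64 mm wide, 56 high; bystander, origin at its underside
- jam_jar_2: jar with dark lid, 64 mm wide, 99 high; bystander, origin at its underside
- mustard_jar: jar with yellow lid, 68 mm wide, 112 high; bystander, origin at its underside
- jam_jar_1: jar with red lid, 65 mm wide, 97 high; bystander, origin at its underside
- tea_light: tea light, 38 mm wide, 15 high; bystander, origin at its underside
- counter_pencil: green pencil, 117 mm long; bystander, origin at its underside

How it is judged:
By the outcome, as a careful person would: the job done as asked, in the order asked, and still so for the second after the job is handed in, while the arm keeps its last pose, push and grip.
It also fails if it takes over 72 s, if anything falls off the work surface, if the arm or the gripper's body presses on something with over 40 N, if the wrist force passes 120 N, or if a joint passes its speed limit or range.

## Robot

A 6-joint arm with a two-finger parallel gripper is mounted at the origin on a cart in front of the work surface, level with it; the furniture and walls round the work are solid. World frame = base frame: x ahead of the robot, y to its left, z up, the work surface at z = 0. Lengths are in mm, angles in degrees, forces in N, time in s.
With the tool pointing down it reaches from about 350 to 850 mm from the base axis. Payload 8.1 kg.
Tool frame: the origin (TCP) lies midway between the tips of the shut fingers; the grasp point (between the pads) lies 19 mm behind it; z points along the fingers, y is the direction in which the jaws open and shut (so a half turn about z gives the same grasp; the last joint's range is limited). The gripper opens to 85 mm and grips with 20 to 120 N. Pads are 22 mm wide; open, the fingers measure 114 mm over their backs; the gripper's body (76 mm by 85 mm) begins 54 mm behind the grasp point. The pads swing forward as they close: fully open they stand 13 mm farther back than shut.
Start: joints at [-69.924, 7.471, 85.268, -0, 87.261, -4.893], TCP at [253.301, -543.915, 231.292] pointing down, gripper open.
Joint ranges: [-169.43, 169.43], [-51.17, 129.36], [1.28, 143.12], [-76.62, 256.62], [0, 156.53], [-152.29, 152.29]. Speed limits (degrees/s): [136.94, 136.94, 159.86, 180, 180, 180].

## Interface

Orientations are given as [roll, pitch, yaw] about the fixed x, y, z axes, in that order (R = Rz(yaw) Ry(pitch) Rx(roll)).
In Python, from bench import r gives the robot as it stands.
- The arm moves only by the shell command python3 -m jog 'ROWS' [FORCE]. ROWS is JSON, a list of rows, each a list of 5 numbers: the shift along the tool's x, y, z in m, then the turn about the tool's z in rad, then the opening, from 0 (shut) to 1 (fully open). A call has 1 to 20 rows; each row is the pose to reach, as a shift and turn from the pose measured when the call began, along the tool's axes at that moment; what a row does not reach only later rows make up. A row lasts 1/10 s, in which the tool goes at most 50 mm and 8.59 degrees, less where a joint would pass 70% of its speed; a pose out of reach is approached as far as the arm can. A call with a gripper value outside its range is refused whole. The fingers move at their own pace and stop on an object; FORCE is the grip in N (left out, the last holds). Time passes only in rows, so rows that repeat a pose let the fingers close. It gives the time, the measured TCP pose, the force and the opening at its end, in the units of the state.
- r.sense(): the state, without advancing time (a new reading comes with each control period).
- r.snapshot(name): name is "side" or "top"; returns a dict with "pixels" (400x640x3 uint8, red, green, blue), "K" (3x3 intrinsics, pixels), "R" (3x3) and "t" (3): a world point X has camera coordinates R X + t. Camera axes: x right, y down, z forward; pixel columns grow to the right and rows downward; lengths in mm; the calibration is good to about 2 mm. A picture is of the moment at which its call begins. There is no depth.
- r.hand_in(): hands the job in, once; it reports no verdict.
The state is a dict: "time": time; "joint_pos": joint angles; "qd": joint speeds; "joint_efforts": joint torques, N m; "tool_pos": TCP position; "tcp_rot": TCP orientation; "ft_force": force on the tool from outside, world axes, zero at the start; "wrist_torque": the same for the moment, N m; "finger_gap": finger opening in mm.
Only numpy, scipy, OpenCV 4.12 (cv2) and the standard library are available. Lean on these libraries where they do the work, as an engineer would, in place of code of your own. Each camera call takes 0.05 s, during which the arm holds its last target.

## Working session

There is one attempt and no reset: what is moved stays moved. The work goes in short steps, Python scripts to look and compute and a shell command to move; the robot and the scene stay as the last step left them, time stands still between calls to the robot, and variables do not carry over. Pictures are saved under pics/ and viewed, and the job is handed in when it is done.

```bash
ls; mkdir -p pics
python3 - <<'E'
from bench import r
import cv2
print(r.sense())
for n in("side","top"):
    s=r.snapshot(n); cv2.imwrite(f"pics/{n}0.png",s["pixels"][:,:,::-1]); print(n,s["K"],s["R"],s["t"])
E
```

```text
pics
{'time': 0.0, 'joint_pos': array([-6.99257928e+01,  7.51618328e+00,  8.53295841e+01,  1.88247552e-03,
        8.72589675e+01, -4.89502175e+00]), 'qd': array([ 0.02624236,  0.02587213, -0.0176967 , -0.04667935,  0.0314008 ,
        0.08645068]), 'joint_efforts': array([ 9.26249195e-04, -5.69399750e+01, -5.00544655e+01, -2.84447196e-04,
        1.47637655e-02,  2.69201280e-05]), 'tool_pos': array([ 253.10692018, -543.41013613,  230.23027397]), 'tcp_rot': array([-1.79895808e+02, -1.08103523e-02,  2.49691273e+01]), 'ft_force': array([ 0.5318998 ,  0.2018298 , -0.91011324]), 'wrist_torque': array([ 0.01241931, -0.01981965, -0.00664805]), 'finger_gap': 85.14149553785721}
side [[378.36506955   0.         316.35559464]
 [  0.         378.36506955 194.97113184]
 [  0.           0.           1.        ]] [[ 0.84791305 -0.52943956 -0.02715161]
 [-0.22182427 -0.30780899 -0.92522841]
 [ 0.48149501  0.79053613 -0.3784378 ]] [-451.75357724  244.19082676 1252.25829163]
top [[386.68050507   0.         324.44092896]
 [  0.         386.68050507 200.85285545]
 [  0.           0.           1.        ]] [[-0.01029703 -0.99994167  0.00325891]
 [-0.98903098  0.00970432 -0.14738907]
 [ 0.14734885 -0.00474083 -0.98907322]] [   4.76093693  557.47328755 1197.67127887]
```

View pics/side0.png

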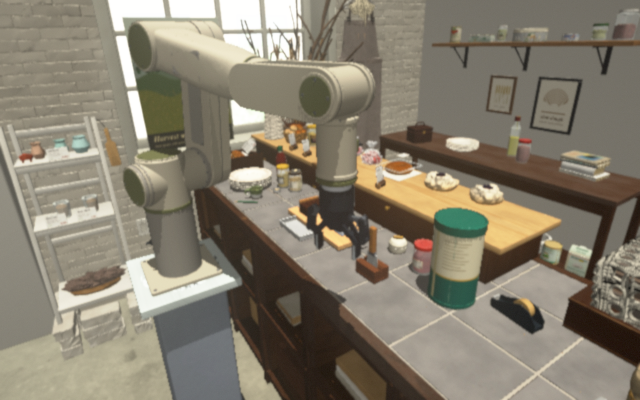

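View pics/top0.png

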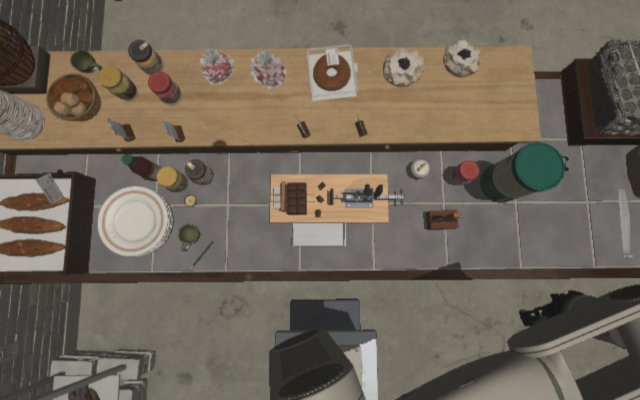

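The top view shows the board at about (329,198), with the tray below it at (318,234), the scraper rest at (443,219) and the chips near (320,198). I'll enlarge both views.

```bash
cat > h.py <<'E'
import numpy as np, cv2
from bench import r
def ray(s,u,v,z):
    "pixel -> world point on plane z"
    K,R,t=map(np.array,(s["K"],s["R"],s["t"]))
    c=-R.T@t; d=R.T@np.linalg.solve(K,[u,v,1.]); return c+d*(z-c[2])/d[2]
def proj(s,X):
    p=np.array(s["K"])@(np.array(s["R"])@np.array(X,float)+np.array(s["t"])); return p[:2]/p[2]
def crop(s,x0,y0,x1,y1,f,name):
    im=s["pixels"][y0:y1,x0:x1,::-1]
    cv2.imwrite("pics/"+name,cv2.resize(im,None,fx=f,fy=f,interpolation=cv2.INTER_CUBIC))
E
python3 - <<'E'
from h import *
s=r.snapshot("top"); crop(s,260,160,420,260,5,"t1.png"); crop(s,400,180,480,240,8,"t2.png")
s=r.snapshot("side"); crop(s,230,160,430,290,4,"s1.png")
E
```

```text
(no output)
```

View pics/t1.png

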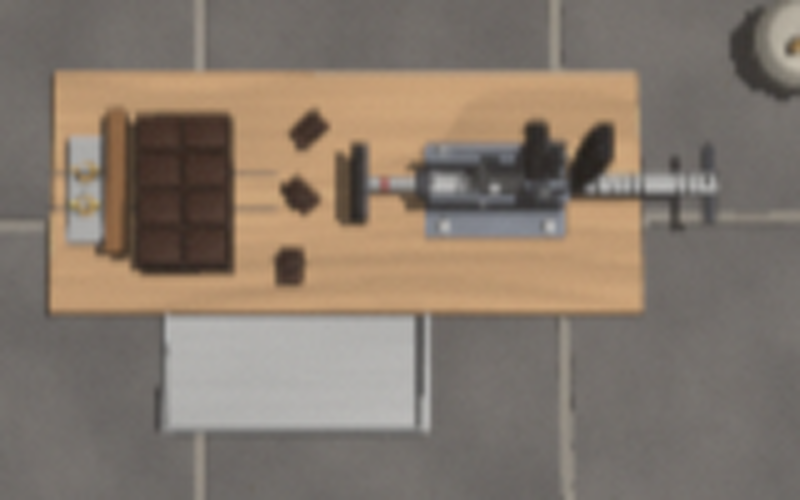

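View pics/t2.png

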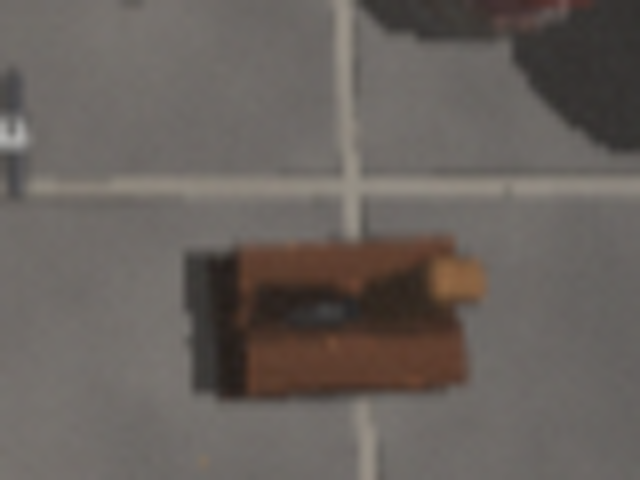

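View pics/s1.png

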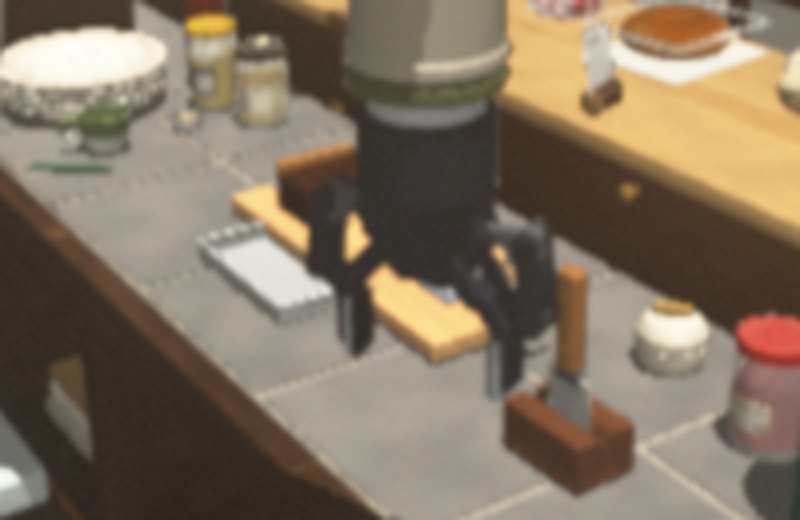

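Run:
```python
from h import *
s=r.snapshot("top"); im=s["pixels"]
c=-np.array(s["R"]).T@np.array(s["t"]); print("cam",c)
hsv=cv2.cvtColor(im,cv2.COLOR_RGB2HSV)
def show(n,m,z,box):
    mm=np.zeros_like(m); x0,y0,x1,y1=box; mm[y0:y1,x0:x1]=m[y0:y1,x0:x1]
    cs,_=cv2.findContours(mm,cv2.RETR_EXTERNAL,cv2.CHAIN_APPROX_NONE)
    for k in cs:
        if cv2.contourArea(k)<6: continue
        (cx,cy),wh,a=cv2.minAreaRect(k); B=cv2.boxPoints(((cx,cy),wh,a))
        M=cv2.moments(k); mc=(M['m10']/M['m00'],M['m01']/M['m00'])
        print(n,"area",cv2.contourArea(k),"rect",np.round((cx,cy,*wh,a),1),"centroid",np.round(mc,1),ray(s,*mc,z).round(1)[:2])
        P=np.array([ray(s,*p,z)[:2] for p in B]); print("   corners",P.round(1).tolist())
print("px samples wood",hsv[220,300],"chip",hsv[213,318],"rest",hsv[226,440],"handle",hsv[214,457],"tray",hsv[235,315], "block",hsv[195,297])
wood=((hsv[...,0]<25)&(hsv[...,1]>60)&(hsv[...,2]>150)).astype(np.uint8)
show("wood",wood,24,(262,165,400,230))
brown=((hsv[...,2]<95)&(hsv[...,1]>60)&(hsv[...,0]<25)).astype(np.uint8)
show("brown",brown,24+6,(280,178,330,218))
rest=((hsv[...,0]<20)&(hsv[...,1]>80)&(hsv[...,2]>70)).astype(np.uint8)
show("rest",rest,44,(415,205,475,235))
tray=((hsv[...,1]<25)&(hsv[...,2]>150)).astype(np.uint8)
show("tray",tray,15,(285,218,355,255))
han=((hsv[...,0]<25)&(hsv[...,1]>90)&(hsv[...,2]>140)).astype(np.uint8)
show("handle",han,168,(448,205,470,224))
```

```text
cam [ 374.93189159    5.0287149  1266.73454748]
px samples wood [ 15 101 185] chip [ 9 76 70] rest [ 10 123  91] handle [ 13 128 134] tray [ 20   4 177] block [ 10 102  65]
wood area 4502.0 rect [329. 198.  48. 118.  90.] centroid [322.7 197.9] [570.    4.7]
   corners [[650.9, 176.8], [647.2, -210.6], [489.1, -205.2], [492.9, 175.2]]
brown area 23.0 rect [317.5 213.    6.    5.   90. ] centroid [317.2 212.9] [520.3  22.7]
   corners [[529.7, 29.8], [529.5, 13.7], [510.1, 13.9], [510.2, 30.0]]
brown area 17.5 rect [319.3 198.8   5.7   3.5  45. ] centroid [319.3 198.7] [566.5  15.6]
   corners [[568.8, 26.3], [576.9, 18.2], [563.7, 5.3], [555.6, 13.5]]
brown area 9.0 rect [328.5 197.5  11.    1.   90. ] centroid [328.5 197.3] [570.8 -14.2]
   corners [[588.1, -12.7], [588.1, -16.0], [552.0, -15.6], [552.0, -12.3]]
brown area 18.0 rect [321.  185.5   3.5   6.4  45. ] centroid [321.1 185.6] [609.3   9.5]
   corners [[606.6, 21.2], [621.3, 6.4], [613.0, -1.6], [598.2, 13.1]]
brown area 604.5 rect [295.1 198.4  21.3  31.6   2.3] centroid [295.1 198.3] [568.5  93.9]
   corners [[518.4, 130.1], [621.8, 126.5], [618.3, 57.1], [514.9, 61.5]]
rest area 283.0 rect [445.2 219.1  18.6  30.1  87. ] centroid [444.9 219.7] [ 492.7 -382.9]
   corners [[522.4, -336.1], [526.5, -432.2], [467.2, -431.7], [463.2, -336.2]]
tray area 1070.5 rect [317.5 234.   49.   22.   -0. ] centroid [317.6 234. ] [453.4  22.2]
   corners [[418.8, 101.7], [489.8, 101.8], [488.2, -57.2], [417.2, -56.0]]
```

```bash
cat >> h.py <<'E'
def edges(s,ch,p0,p1,n,half=4):
    "subpixel edge points: n samples along pixel segment p0-p1, profile perpendicular"
    p0,p1=np.array(p0,float),np.array(p1,float); d=(p1-p0)/np.linalg.norm(p1-p0); nn=np.array([-d[1],d[0]])
    tt=np.arange(-half,half+.01,.25); out=[]
    for a in np.linspace(0,1,n):
        q=p0+a*(p1-p0); pts=(q+np.outer(tt,nn)).astype(np.float32)
        pr=cv2.remap(ch,pts[:,0][None],pts[:,1][None],cv2.INTER_LINEAR)[0].astype(float)
        pr=cv2.GaussianBlur(pr[None],(0,0),2)[0]; g=np.abs(np.gradient(pr)); k=g.argmax()
        w=g*(np.abs(np.arange(len(g))-k)<=6); out.append(q+nn*(w@tt/w.sum()))
    return np.array(out)
def fitline(P):
    for _ in range(3):
        vx,vy,x,y=cv2.fitLine(P.astype(np.float32),cv2.DIST_HUBER,0,.01,.01).ravel()
        e=np.abs((P-[x,y])@[-vy,vx]); P=P[e<=max(2*np.median(e),.3)]
    return np.array([x,y]),np.array([vx,vy]),np.median(e)
E
python3 - <<'E'
from h import *
s=r.snapshot("top"); im=s["pixels"]
sat=(im[...,0].astype(np.float32)-im[...,2])  # R-B
def line(p0,p1,z,n=40):
    P=edges(s,sat,p0,p1,n); W=np.array([ray(s,*p,z)[:2] for p in P]); c,v,e=fitline(W); return c,v,e
L={}
L['far']=line((274,174),(384,174),24); L['near']=line((355,222.4),(384,222.4),24); L['near0']=line((274,222.4),(290,222.4),24,20)
L['left']=line((270.5,177),(270,218),24); L['right']=line((387.8,177),(388.6,218),24)
for k,(c,v,e) in L.items(): print(k,c.round(1),v.round(4),"ang",np.degrees(np.arctan2(v[1],v[0])).round(2),round(e,2))
E
```

```text
far [649.9   6.3] [0.0119 0.9999] ang 89.32 0.15
near [ 488.6 -153.4] [0.0099 1.    ] ang 89.43 0.03
near0 [491.6 137.9] [0.0088 1.    ] ang 89.5 0.03
left [568.3 176.9] [ 0.9999 -0.0157] ang -0.9 0.12
right [ 584.1 -207. ] [ 0.9999 -0.0112] ang -0.64 0.3
```

Run:
```python
from h import *
s=r.snapshot("top"); im=s["pixels"]
sat=(im[...,0].astype(np.float32)-im[...,2])
def line(ch,p0,p1,z,n=30,half=2.5):
    P=edges(s,ch,p0,p1,n,half); W=np.array([ray(s,*p,z)[:2] for p in P]); c,v,e=fitline(W); print(np.round(P[::10],1).tolist(),c.round(1),"ang",np.degrees(np.arctan2(v[1],v[0])).round(2),round(e,2))
line(sat,(432,210.6),(454,209.8),44); line(sat,(432,229.3),(455,228),44); line(sat,(432,229.3),(455,228),0)
line(sat,(457.5,211),(457.8,212.5),44,5); line(sat,(458,220),(458.5,226),44,12)
# handle
h=im[205:225,446:466]; print((h[...,0].astype(int)-h[...,2])[::1].tolist())
S=r.snapshot("side"); crop(S,340,215,400,290,8,"s2.png")
for n,z in (("floor",8),("top",168)): pass
```

```text
[[432.0, 210.1], [439.6, 209.9], [447.2, 209.6]] [ 524.4 -366.7] ang -88.39 0.05
[[432.0, 229.0], [439.9, 228.2], [447.8, 228.0]] [ 465.9 -374.6] ang -87.85 0.43
[[432.0, 229.0], [439.9, 228.2], [447.8, 228.0]] [ 469.2 -388.3] ang -87.85 0.44
[[456.5, 211.2]] [ 517.8 -425. ] ang 75.38 0.65
[[457.2, 220.1], [457.8, 225.5]] [ 480.5 -422.6] ang 2.95 0.05
[[6, 8, 8, 7, 7, 7, 6, 7, 8, 8, 7, 7, 8, 8, 7, 6, 7, 7, 8, 6], [8, 7, 6, 7, 7, 6, 7, 7, 8, 7, 7, 6, 8, 7, 8, 7, 8, 7, 7, 7], [6, 6, 7, 6, 8, 6, 6, 7, 7, 8, 7, 7, 8, 8, 8, 8, 8, 7, 7, 8], [7, 7, 8, 7, 7, 8, 9, 8, 8, 7, 8, 6, 7, 7, 8, 7, 7, 7, 7, 8], [11, 14, 16, 16, 17, 18, 24, 25, 23, 23, 22, 8, 7, 7, 9, 6, 8, 6, 7, 8], [33, 35, 36, 35, 36, 35, 42, 42, 41, 41, 36, 10, 8, 7, 8, 7, 7, 8, 7, 7], [46, 46, 45, 46, 47, 45, 44, 45, 47, 43, 36, 13, 11, 10, 8, 7, 8, 6, 7, 7], [45, 45, 46, 45, 44, 43, 39, 39, 50, 54, 54, 41, 40, 37, 15, 8, 7, 6, 7, 6], [46, 45, 43, 37, 36, 32, 26, 37, 57, 67, 67, 63, 63, 57, 28, 10, 6, 9, 6, 7], [37, 34, 32, 23, 24, 18, 20, 39, 58, 71, 68, 69, 66, 64, 42, 10, 6, 6, 7, 8], [25, 25, 21, 15, 17, 18, 22, 35, 59, 70, 70, 69, 67, 67, 45, 10, 5, 7, 6, 7], [17, 18, 16, 17, 18, 18, 18, 29, 54, 63, 64, 63, 62, 61, 43, 12, 6, 6, 7, 7], [18, 17, 17, 16, 15, 18, 19, 24, 38, 46, 45, 38, 37, 33, 21, 9, 7, 6, 6, 8], [17, 17, 18, 18, 18, 19, 20, 20, 23, 34, 28, 13, 12, 10, 8, 8, 6, 7, 7, 7], [18, 17, 21, 21, 18, 20, 25, 24, 24, 27, 23, 13, 8, 5, 6, 7, 8, 6, 7, 6], [24, 24, 25, 25, 26, 25, 27, 29, 26, 27, 28, 19, 8, 6, 6, 7, 6, 6, 8, 7], [30, 26, 28, 27, 29, 27, 31, 33, 33, 34, 33, 30, 8, 7, 6, 6, 7, 7, 6, 6], [45, 41, 41, 41, 40, 41, 42, 43, 43, 45, 45, 36, 12, 7, 7, 5, 6, 7, 5, 6], [49, 46, 47, 46, 46, 47, 46, 47, 48, 47, 47, 39, 14, 7, 7, 7, 6, 5, 5, 7], [46, 49, 47, 47, 48, 47, 47, 46, 46, 46, 48, 42, 20, 8, 7, 7, 6, 5, 6, 8]]
```

View pics/s2.png

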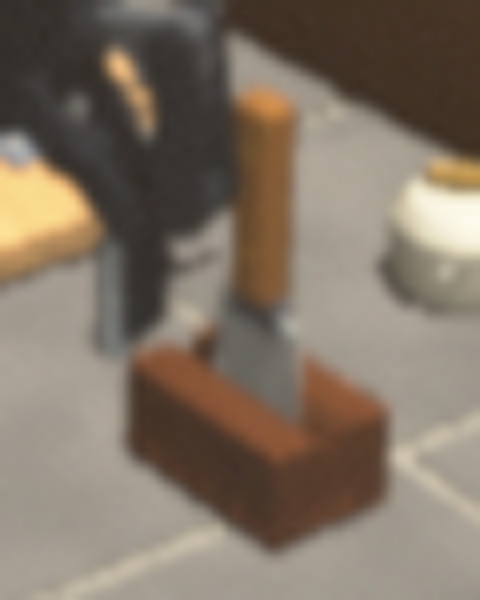

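Run:
```python
from h import *
s=r.snapshot("top"); S=r.snapshot("side")
print("top handle",ray(s,457.2,214.5,168).round(1), "right edge",ray(s,460.4,214.5,165).round(1))
im=S["pixels"].astype(np.float32); m=((im[...,0]-im[...,2])>45); 
for v in (230,236,242,248,251):
    w=np.clip(im[v,362:384,0]-im[v,362:384,2]-8,0,None); u=(w@np.arange(362,384))/w.sum(); print(v,u.round(2),(w>30).sum(), [ray(S,u,v,z).round(1).tolist() for z in (100,)])
    A=ray(S,u,v,0);B=ray(S,u,v,200)
    for x in (490,495,500):
        f=(x-A[0])/(B[0]-A[0]); print("   x",x,(A+f*(B-A)).round(1))
for p in ((495.4,-378,168),(495.4,-378,82),(495.4,-378,8)): print(proj(S,p).round(1),proj(s,p).round(1))
# rest corners predicted in side
a=np.radians(2.1);Rz=np.array([[np.cos(a),-np.sin(a)],[np.sin(a),np.cos(a)]])
for q in ((-30,44),(-30,-44),(30,-44)):
    w=Rz@q+[495.4,-378]; print("corner",q,[( (proj(S,[*w,z])-[340,215])*8).round(0).tolist() for z in (44,0)],[( (proj(s,[*w,z])-[400,180])*8).round(0).tolist() for z in (44,0)])
```

```text
top handle [ 495.4 -379.6  168. ] right edge [ 495.7 -389.9  165. ]
230 374.14 7 [[575.2, -299.2, 100.0]]
   x 490 [ 490.  -397.5  167.6]
   x 495 [ 495.  -391.7  163.6]
   x 500 [ 500.  -385.9  159.6]
236 374.44 7 [[549.2, -331.7, 100.0]]
   x 490 [ 490.  -399.7  148.6]
   x 495 [ 495.  -394.   144.5]
   x 500 [ 500.  -388.2  140.4]
242 373.61 8 [[521.8, -360.2, 100.0]]
   x 490 [ 490.  -396.9  127.2]
   x 495 [ 495.  -391.2  122.9]
   x 500 [ 500.  -385.4  118.7]
248 372.78 7 [[496.0, -387.1, 100.0]]
   x 490 [ 490.  -394.1  105.4]
   x 495 [ 495.  -388.3  100.9]
   x 500 [ 500.  -382.5   96.5]
251 372.95 6 [[485.1, -401.0, 100.0]]
   x 490 [ 490.  -395.3   95.6]
   x 495 [ 495.  -389.5   91.1]
   x 500 [ 500.  -383.8   86.6]
[371.3 226.9] [456.6 214.5]
[370.5 251.9] [447.1 217.7]
[369.9 272.4] [439.9 220. ]
corner (-30, 44) [[109.0, 356.0], [108.0, 451.0]] [[243.0, 392.0], [213.0, 400.0]]
corner (-30, -44) [[260.0, 458.0], [257.0, 557.0]] [[464.0, 381.0], [427.0, 390.0]]
corner (30, -44) [[378.0, 405.0], [373.0, 502.0]] [[449.0, 231.0], [413.0, 245.0]]
```

Run:
```python
from h import *
s=r.snapshot("top"); S=r.snapshot("side")
a=np.radians(-.6);Rz=np.array([[np.cos(a),-np.sin(a)],[np.sin(a),np.cos(a)]]);O=np.array([569.9,-17.5])
for q in ((-80,-190),(-80,195),(-154,-48),(-154,118)):
    w=Rz@q+O; z=24 if q[0]>-100 else 20
    print(q,w.round(1),((proj(S,[*w,z])-[230,160])*4+1.5).round(0),((proj(s,[*w,z])-[260,160])*5+2).round(0))
st=r.sense();p=st["tool_pos"];ps=np.radians(25);ty=np.array([np.sin(ps),-np.cos(ps),0])
for k in (-42.5,-57,42.5,57): print(k,((proj(S,p+ty*k+[0,0,13])-[230,160])*4+1.5).round(0))
```

```text
(-80, -190) [ 487.9 -206.7] [428. 346.] [644. 314.]
(-80, 195) [491.9 178.3] [226. 196.] [ 47. 314.]
(-154, -48) [415.4 -63.9] [275. 308.] [425. 429.]
(-154, 118) [417.1 102.1] [196. 242.] [166. 429.]
-42.5 [362. 352.]
-57 [341. 345.]
42.5 [493. 392.]
57 [516. 399.]
```

```bash
python3 -m jog '[[0.29,-0.045,0.03,-1.17,1],[0.29,-0.045,0.03,-1.17,1],[0.29,-0.045,0.03,-1.17,1],[0.29,-0.045,0.03,-1.17,1],[0.29,-0.045,0.03,-1.17,1],[0.29,-0.045,0.03,-1.17,1],[0.29,-0.045,0.03,-1.17,1],[0.29,-0.045,0.03,-1.17,1],[0.29,-0.045,0.03,-1.17,1],[0.29,-0.045,0.03,-1.17,1],[0.29,-0.045,0.03,-1.17,1]]'
python3 - <<'E'
from h import *
st=r.sense(); print(st["time"],st["tool_pos"],st["tcp_rot"],st["ft_force"])
S=r.snapshot("side"); crop(S,310,170,430,290,6,"s3.png"); s=r.snapshot("top"); crop(s,400,170,490,240,8,"t3.png")
p=st["tool_pos"]
for k in (-57,-42.5,0,42.5,57):
    for c,o,f,h in ((S,[310,170],6,2.5),(s,[400,170],8,3.5)): print(k,((proj(c,p+np.array([k,0,13]))-o)*f+h).round(0),end=" ")
    print()
E
```

```text
time: 1.7
tool_pos: [497.0, -381.0, 201.4]
tcp_rot: [180.0, 0.0, 91.8]
ft_force: [-0.0, 0.5, 1.1]
finger_gap: 85.4
1.7 [ 496.97103069 -381.01668817  201.42074778] [1.79990708e+02 8.42611864e-03 9.18076171e+01] [-0.0498367   0.4999118   1.07577379]
-57 [287. 290.] -57 [522. 506.] 
-42.5 [311. 282.] -42.5 [519. 464.] 
0 [379. 260.] 0 [511. 340.] 
42.5 [446. 240.] 42.5 [503. 217.] 
57 [468. 233.] 57 [501. 176.]
```

View pics/s3.png

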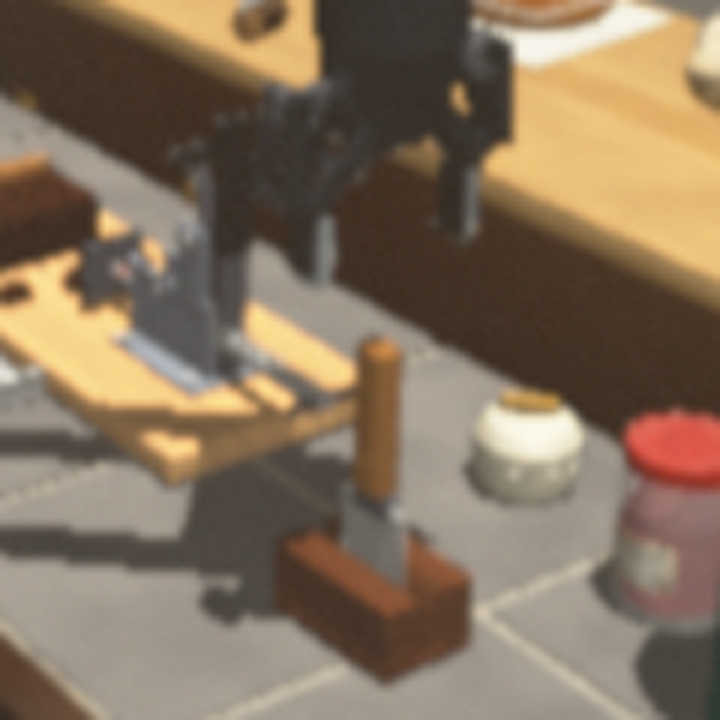

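View pics/t3.png

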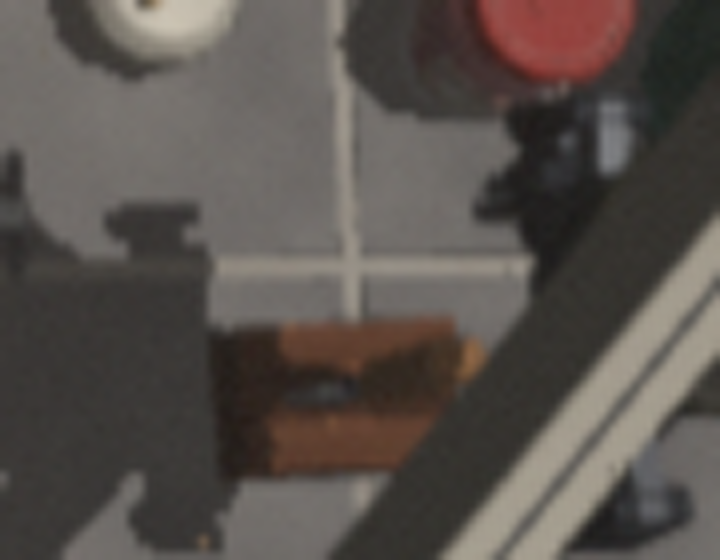

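The side view shows the fingers at about (388,260) in the crop with the handle just below them at (380,340). That agrees with the top-view handle position of (495.4,-379.6), so I'll lower and grip.

```bash
python3 -m jog '[[0.0015,-0.0015,0.03,-0.004,1],[0.0015,-0.0015,0.06,-0.004,1],[0.0015,-0.0015,0.092,-0.004,1],[0.0015,-0.0015,0.092,-0.004,1],[0.0015,-0.0015,0.092,-0.004,1]]' 50
python3 - <<'E'
from h import *
st=r.sense(); print(st["time"],st["tool_pos"],st["tcp_rot"],st["ft_force"])
S=r.snapshot("side"); crop(S,330,190,410,290,7,"s4.png")
E
```

```text
time: 2.3
tool_pos: [494.9, -379.5, 109.4]
tcp_rot: [-179.9, -0.1, 92.0]
ft_force: [0.3, 0.0, 0.3]
finger_gap: 85.1
2.3 [ 494.91053429 -379.50493233  109.43217148] [-1.79948590e+02 -5.21750263e-02  9.20371748e+01] [0.28704899 0.04146626 0.25957507]
```

View pics/s4.png

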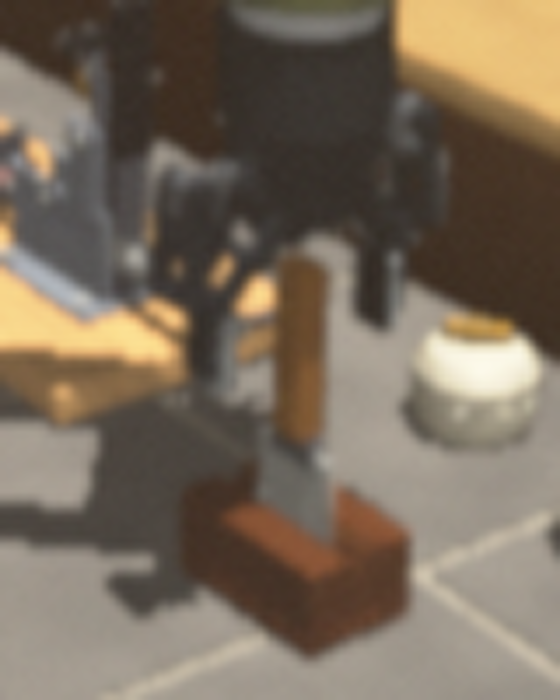

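The fingers at about (212,370) and (378,300) straddle the handle at (302,345), so I'll close.

```bash
python3 -m jog '[[0,0,0,0,0],[0,0,0,0,0],[0,0,0,0,0],[0,0,0,0,0],[0,0,0,0,0],[0,0,0,0,0],[0,0,0,0,0],[0,0,0,0,0]]' 50
```

```text
time: 3.15
tool_pos: [496.2, -380.5, 111.6]
tcp_rot: [179.9, 0.1, 92.1]
ft_force: [1.1, -0.2, 3.8]
finger_gap: 16.3
```

```bash
python3 - <<'E'
from h import *
for i in range(3): st=r.sense(); print(st["time"],st["tool_pos"],st["tcp_rot"],st["ft_force"],st["finger_gap"])
E
python3 -m jog '[[0,0,-0.02,0,0],[0,0,-0.04,0,0],[0,0,-0.06,0,0],[0,0,-0.085,0,0],[0,0,-0.085,0,0],[0,0,-0.085,0,0]]' 50
python3 - <<'E'
from h import *
st=r.sense(); print(st["time"],st["tool_pos"],st["tcp_rot"],st["ft_force"],st["finger_gap"])
S=r.snapshot("side"); crop(S,320,160,420,290,6,"s5.png")
E
```

```text
3.15 [ 496.20359191 -380.51279334  111.5822668 ] [1.79885058e+02 1.03801915e-01 9.20527123e+01] [ 1.0817362  -0.21190053  3.80110918] 16.303949971311578
3.15 [ 496.20359191 -380.51279334  111.5822668 ] [1.79885058e+02 1.03801915e-01 9.20527123e+01] [ 1.0817362  -0.21190053  3.80110918] 16.303949971311578
3.15 [ 496.20359191 -380.51279334  111.5822668 ] [1.79885058e+02 1.03801915e-01 9.20527123e+01] [ 1.0817362  -0.21190053  3.80110918] 16.303949971311578
time: 3.75
tool_pos: [496.0, -380.4, 196.1]
tcp_rot: [179.9, 0.1, 92.1]
ft_force: [0.4, 0.3, -2.1]
finger_gap: 16.5
3.75 [ 495.97133957 -380.35791321  196.12956454] [1.79887961e+02 1.06961626e-01 9.20518468e+01] [ 0.36717434  0.29813328 -2.14355832] 16.47548648083272
```

View pics/s5.png

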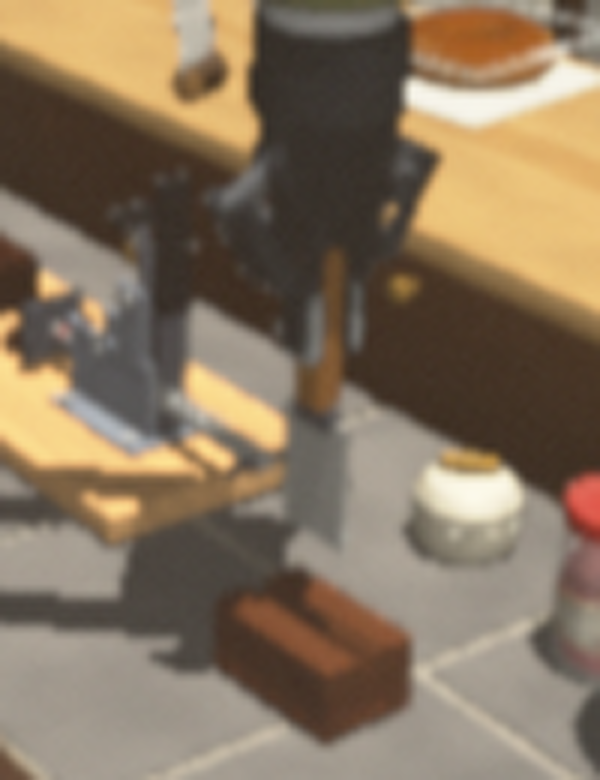

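Run:
```python
from h import *
S=r.snapshot("side"); crop(S,350,195,395,255,12,"s6.png"); s=r.snapshot("top"); crop(s,400,160,500,235,8,"t6.png")
p=r.sense()["tool_pos"]
a=np.radians(2.05)
for y in (-23,23):
  for z in (0,70): print(y,z,((proj(S,[p[0]-y*np.sin(a),p[1]+y*np.cos(a),p[2]-102.5+z])-[350,195])*12+5.5).round(0))
for z in (74,160): print("h",z,((proj(S,[p[0],p[1],p[2]-102.5+z])-[350,195])*12+5.5).round(0))
```

```text
-23 0 [318. 696.]
-23 70 [327. 448.]
23 0 [196. 622.]
23 70 [203. 380.]
h 74 [264. 399.]
h 160 [274.  81.]
```

View pics/s6.png

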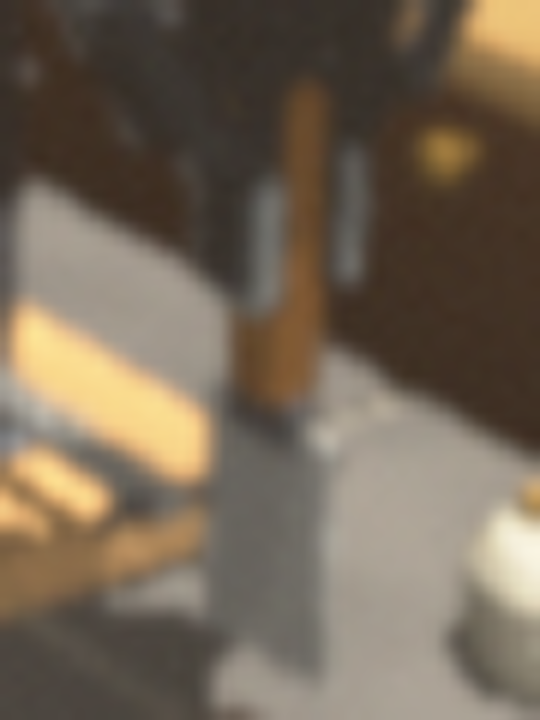

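View pics/t6.png

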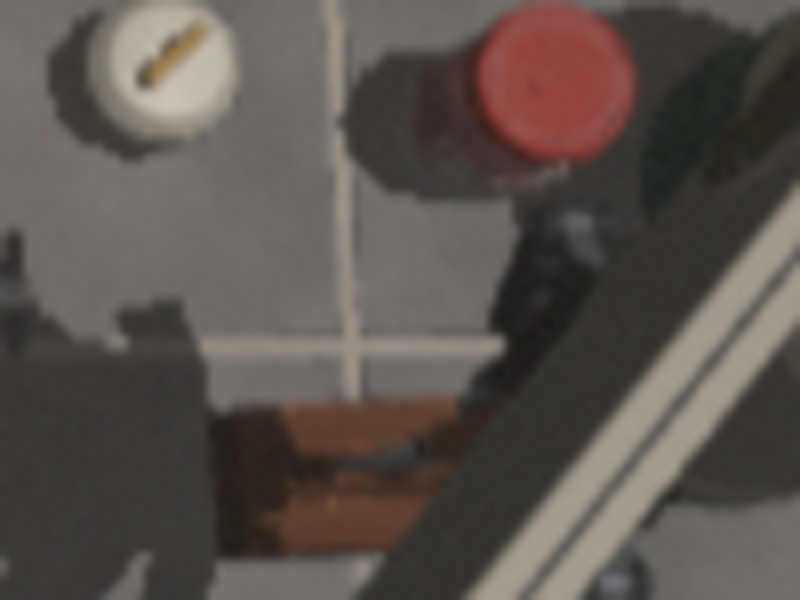

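The blade hangs vertical: its edges run (328,455) to (318,685) and (222,430) to (208,605), which matches the projection for no tilt. I'll carry it around the clamp on the robot side, then over the lane.

```bash
python3 -m jog '[[0.04,-0.003,0,0.01,0],[0.08,-0.006,0,0.02,0],[0.12,-0.009,0,0.03,0],[0.16,-0.012,0,0.046,0],[0.2,-0.014,0,0.046,0],[0.24,-0.017,0,0.046,0],[0.28,-0.02,0,0.046,0],[0.32,-0.022,0,0.046,0],[0.36,-0.025,0,0.046,0],[0.4,-0.0265,0,0.046,0],[0.4,-0.0265,0,0.046,0],[0.4,-0.0265,0,0.046,0]]' 50
python3 - <<'E'
from h import *
st=r.sense(); print(st["time"],st["tool_pos"],st["tcp_rot"],st["ft_force"],st["finger_gap"])
S=r.snapshot("side"); crop(S,230,130,400,270,4,"s7.png"); s=r.snapshot("top"); crop(s,260,160,420,260,5,"t7.png")
E
```

```text
time: 5.1
tool_pos: [453.7, 19.9, 193.5]
tcp_rot: [-179.9, -0.0, 89.6]
ft_force: [0.4, -0.2, -2.7]
finger_gap: 16.6
5.1 [453.70114283  19.87376541 193.48617049] [-1.79880439e+02 -1.65490908e-02  8.95617761e+01] [ 0.41785104 -0.18040016 -2.66488155] 16.60499667723939
```

View pics/s7.png

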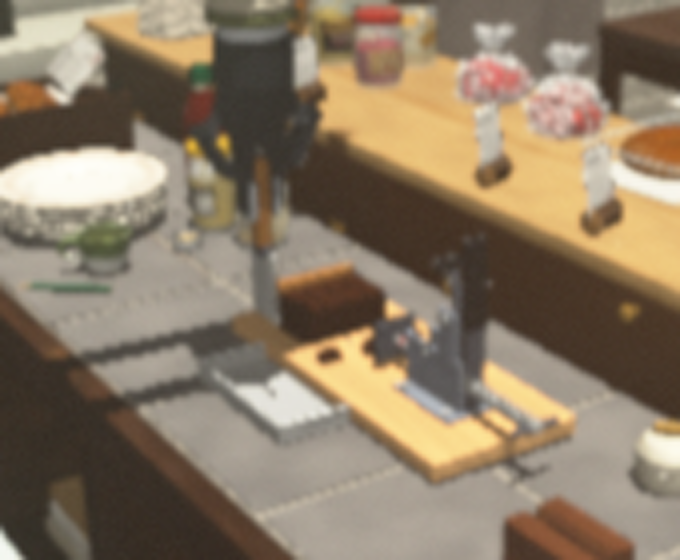

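View pics/t7.png

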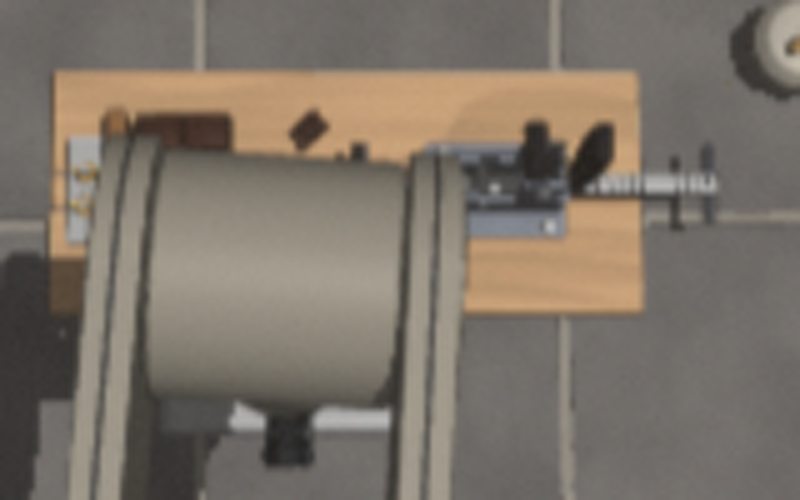

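The side view shows the scraper over the tray at about (263,300), clear of everything. The chips haven't moved. Next I go over to the far side of the lane and start down.

```bash
python3 -m jog '[[-0.001,0.045,0,0.003,0],[-0.002,0.09,0,0.003,0],[-0.003,0.135,0,0.003,0],[-0.003,0.184,0,0.003,0],[-0.003,0.184,0,0.003,0],[-0.003,0.184,0.03,0.003,0],[-0.003,0.184,0.056,0.003,0],[-0.003,0.184,0.056,0.003,0],[-0.003,0.184,0.056,0.003,0]]' 50
python3 - <<'E'
from h import *
st=r.sense(); print(st["time"],st["tool_pos"],st["tcp_rot"],st["ft_force"],st["finger_gap"])
S=r.snapshot("side"); crop(S,270,150,380,240,7,"s8.png"); s=r.snapshot("top"); crop(s,260,160,420,260,5,"t8.png")
E
```

```text
time: 6.1
tool_pos: [637.2, 12.4, 137.2]
tcp_rot: [-179.8, -0.0, 89.1]
ft_force: [1.4, -0.4, 0.5]
finger_gap: 16.5
6.1 [637.23246943  12.38869184 137.17268363] [-1.79799385e+02 -5.03691589e-03  8.91389197e+01] [ 1.35292608 -0.39735687  0.54960294] 16.487790079139472
```

View pics/s8.png

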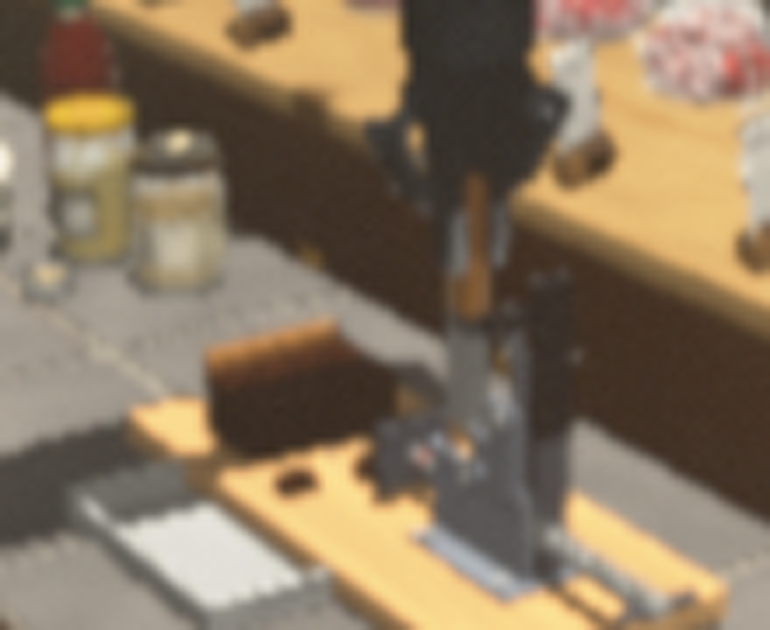

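View pics/t8.png

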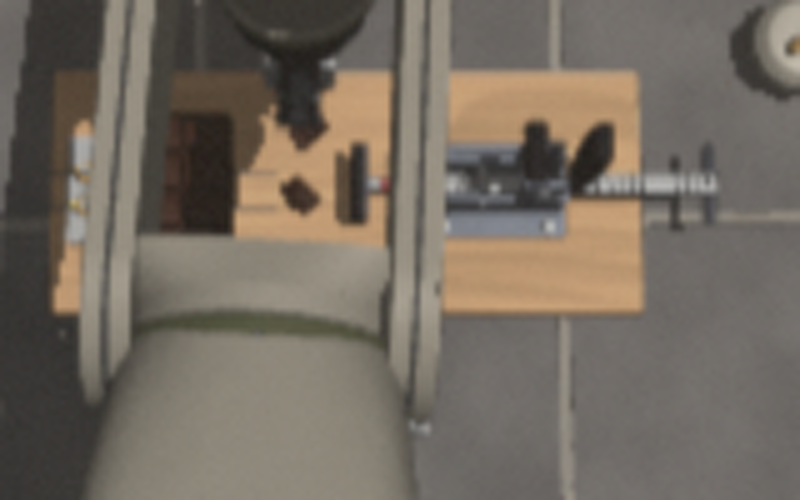

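The scraper is beyond chip 3, which sits at (305,135) in the crop, and is centred between the block and the jaw. It needs +3 mm in y, then I go down carefully.

```bash
python3 -m jog '[[0.003,0.001,0.004,-0.005,0],[0.003,0.001,0.008,-0.005,0],[0.003,0.001,0.008,-0.005,0]]' 50
```

```text
time: 6.5
tool_pos: [640.0, 16.0, 131.8]
tcp_rot: [179.9, 0.0, 89.5]
ft_force: [-1.2, 0.4, -1.7]
finger_gap: 16.6
```

```bash
python3 -m jog '[[0,0,0.002,0,0],[0,0,0.002,0,0]]' 50
python3 - <<'E'
from h import *
st=r.sense(); print(st["time"],st["tool_pos"],st["tcp_rot"],st["ft_force"],st["finger_gap"])
S=r.snapshot("side"); crop(S,290,165,370,225,9,"s9.png")
E
```

```text
time: 6.7
tool_pos: [639.7, 16.1, 129.4]
tcp_rot: [180.0, 0.0, 89.5]
ft_force: [0.3, -0.4, -2.2]
finger_gap: 16.6
6.7 [639.71958309  16.05934615 129.43712361] [1.79950446e+02 6.12812383e-03 8.94904603e+01] [ 0.32250781 -0.41908162 -2.17896393] 16.633400269819884
```

View pics/s9.png

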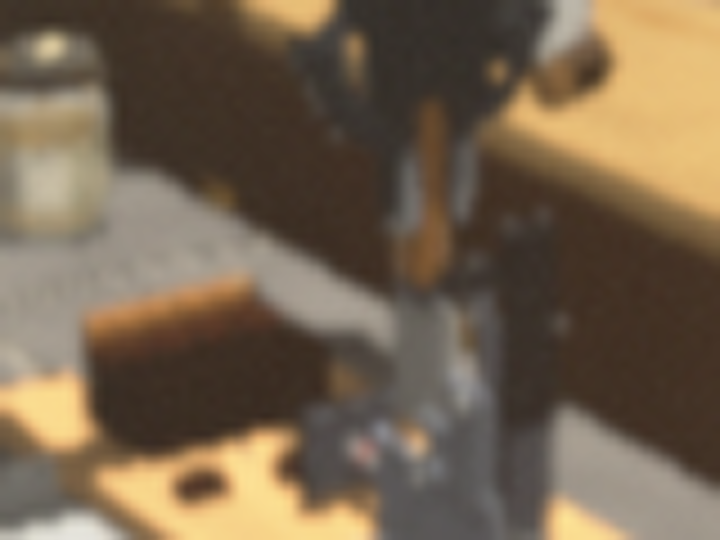

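The clamp hides the blade's lower edge in this view, so I'll feel for the board in small steps.

```bash
python3 -m jog '[[0,0,0.0015,0,0],[0,0,0.0015,0,0]]' 50; python3 -m jog '[[0,0,0.001,0,0],[0,0,0.001,0,0]]' 50
```

```text
time: 6.95
tool_pos: [639.6, 16.1, 127.8]
tcp_rot: [180.0, 0.0, 89.5]
ft_force: [0.7, 0.1, -1.7]
finger_gap: 16.6
time: 7.15
tool_pos: [640.0, 16.0, 127.6]
tcp_rot: [179.9, 0.0, 89.5]
ft_force: [-1.4, -0.9, 3.8]
finger_gap: 16.3
```

```bash
python3 -m jog '[[0,0,0.001,0,0],[0,0,0.001,0,0]]' 50
```

```text
time: 7.35
tool_pos: [640.1, 16.1, 127.5]
tcp_rot: [179.9, 0.0, 89.5]
ft_force: [-2.7, 0.0, 5.8]
finger_gap: 16.3
```

Contact shows at TCP z = 127.5, so the TCP is 103.5 mm above the blade edge. I'll lift 1.5 mm and sweep towards the tray in two stages.

```bash
python3 -m jog '[[0,0,-0.0015,0,0],[0,-0.006,-0.0015,0,0],[0,-0.014,-0.0015,0,0],[0,-0.022,-0.0015,0,0],[0,-0.03,-0.0015,0,0],[0,-0.038,-0.0015,0,0],[0,-0.046,-0.0015,0,0],[0,-0.054,-0.0015,0,0],[0,-0.062,-0.0015,0,0],[0,-0.07,-0.0015,0,0],[0,-0.078,-0.0015,0,0],[0,-0.08,-0.0015,0,0]]' 50
python3 - <<'E'
from h import *
S=r.snapshot("side"); crop(S,270,150,380,240,7,"s10.png"); s=r.snapshot("top"); crop(s,260,160,420,260,5,"t10.png")
E
```

```text
time: 8.55
tool_pos: [559.3, 16.8, 128.9]
tcp_rot: [179.9, 0.0, 89.5]
ft_force: [1.1, 1.0, -1.1]
finger_gap: 16.8
```

View pics/s10.png

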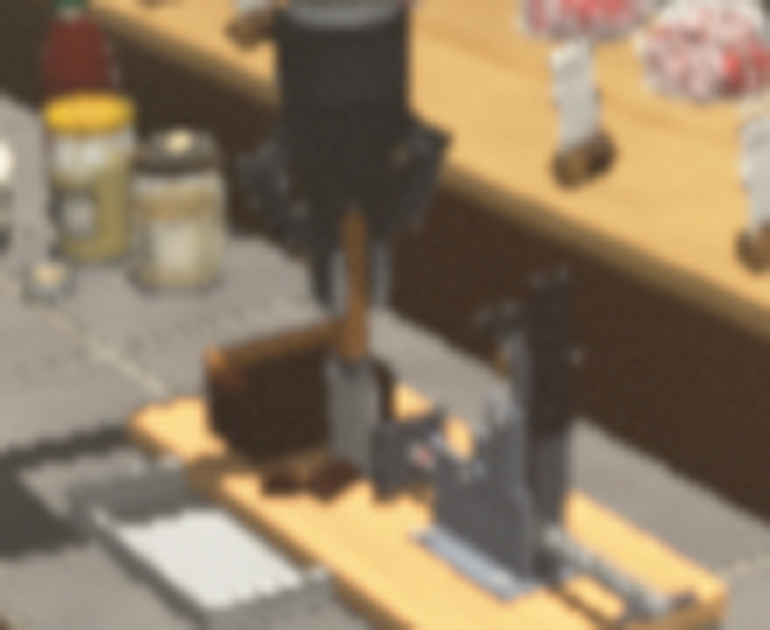

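View pics/t10.png

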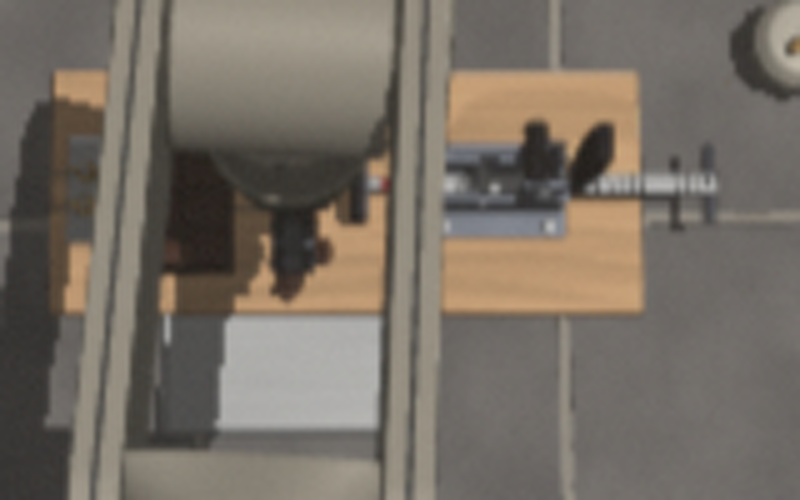

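The chips are gathered ahead of the blade, at side-crop (280,480) and (330,480), and within its width. I'll continue over the edge.

```bash
python3 -m jog '[[0,-0.008,0,0,0],[0,-0.016,0,0,0],[0,-0.024,0,0,0],[0,-0.032,0,0,0],[0,-0.04,0,0,0],[0,-0.048,0,0,0],[0,-0.056,0,0,0],[0,-0.064,0,0,0],[0,-0.072,0,0,0],[0,-0.08,0,0,0],[0,-0.087,0,0,0],[0,-0.087,0,0,0],[0,-0.087,0,0,0]]' 50
python3 - <<'E'
from h import *
S=r.snapshot("side"); crop(S,250,150,360,240,7,"s11.png"); s=r.snapshot("top"); crop(s,260,160,420,260,5,"t11.png")
E
```

```text
time: 9.95
tool_pos: [473.0, 17.5, 129.0]
tcp_rot: [179.8, 0.0, 89.5]
ft_force: [0.7, 0.7, -1.1]
finger_gap: 16.3
```

View pics/s11.png

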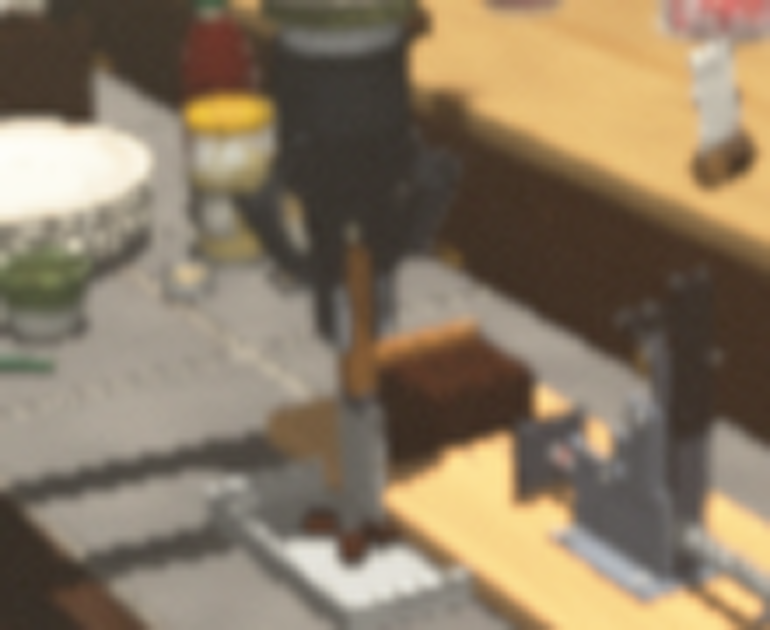

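View pics/t11.png

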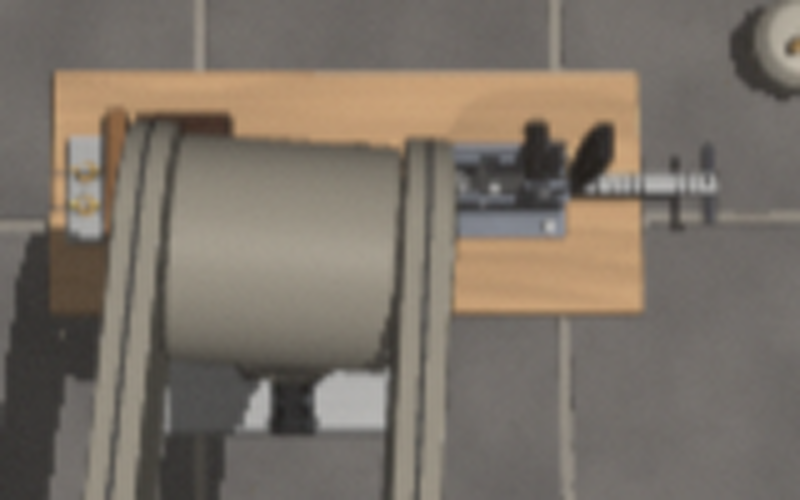

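All three chips are in the tray, at (320,522), (352,545) and (380,528) in the side crop, and the lane is empty. I'll lift and carry the scraper back above its rest.

```bash
python3 -m jog '[[0,0,-0.035,0,0],[0,0,-0.07,0,0],[-0.04,0.003,-0.07,-0.01,0],[-0.08,0.006,-0.07,-0.02,0],[-0.12,0.009,-0.07,-0.03,0],[-0.16,0.012,-0.07,-0.0445,0],[-0.2,0.014,-0.07,-0.0445,0],[-0.24,0.017,-0.07,-0.0445,0],[-0.28,0.02,-0.07,-0.0445,0],[-0.32,0.022,-0.07,-0.0445,0],[-0.36,0.025,-0.07,-0.0445,0],[-0.398,0.0265,-0.07,-0.0445,0],[-0.398,0.0265,-0.07,-0.0445,0],[-0.398,0.0265,-0.07,-0.0445,0]]' 50
python3 - <<'E'
from h import *
st=r.sense(); print(st["time"],st["tool_pos"],st["tcp_rot"],st["ft_force"],st["finger_gap"])
S=r.snapshot("side"); crop(S,320,160,420,290,6,"s12.png"); s=r.snapshot("top"); crop(s,260,160,420,260,5,"t12.png"); crop(s,400,170,490,240,8,"t12b.png")
E
```

```text
time: 11.45
tool_pos: [495.7, -381.4, 198.3]
tcp_rot: [179.9, -0.0, 91.9]
ft_force: [-0.6, 0.6, -1.0]
finger_gap: 16.4
11.45 [ 495.68805738 -381.43622883  198.28113943] [ 1.79897376e+02 -4.81606292e-02  9.19393120e+01] [-0.61901401  0.61554155 -0.97913298] 16.402468609939618
```

View pics/s12.png

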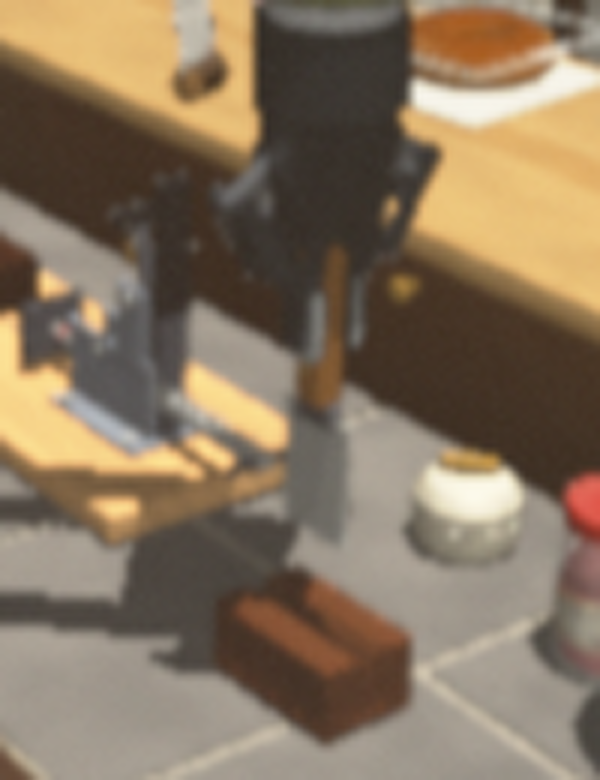

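View pics/t12.png

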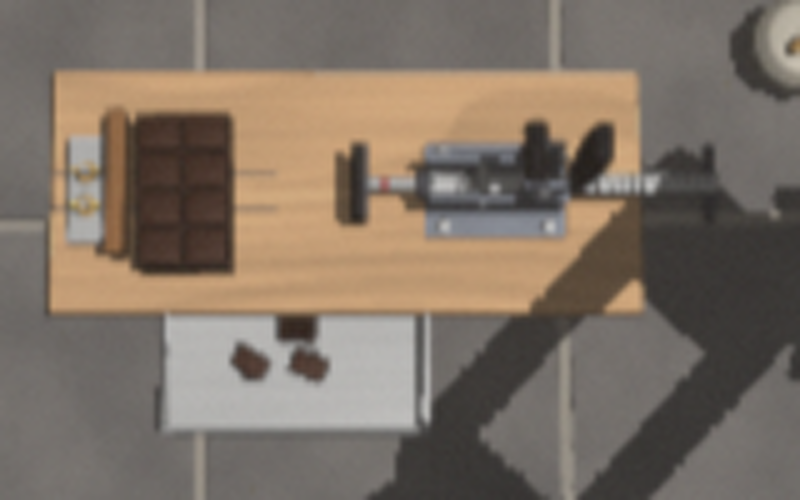

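View pics/t12b.png

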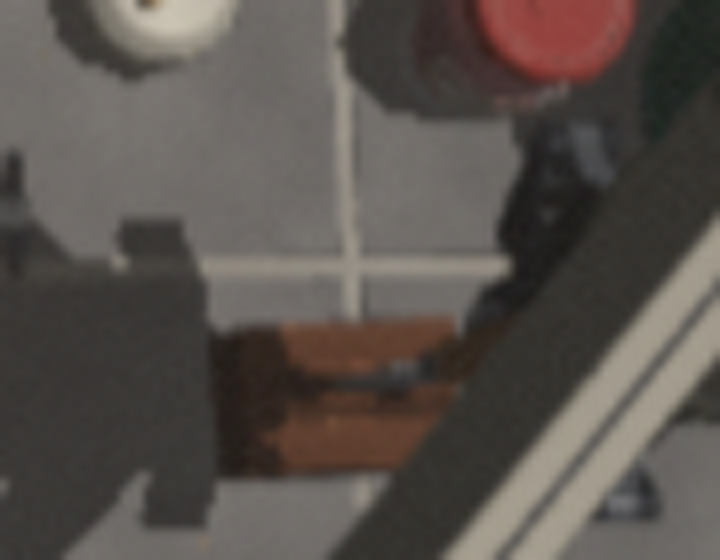

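The top view shows all three chips lying flat in the tray, at (296,328), (250,362) and (309,364), with the lane clear. The scraper is above its slot, so I'll lower it with a force check.

```bash
python3 -m jog '[[0.001,0,0.02,-0.002,0],[0.001,0,0.04,-0.002,0],[0.001,0,0.045,-0.002,0],[0.001,0,0.05,-0.002,0],[0.001,0,0.056,-0.002,0],[0.001,0,0.056,-0.002,0],[0.001,0,0.056,-0.002,0]]' 50
```

```text
time: 12.25
tool_pos: [496.4, -379.1, 143.4]
tcp_rot: [179.8, 0.0, 92.2]
ft_force: [-0.1, 0.7, -0.9]
finger_gap: 16.2
```

```bash
python3 -m jog '[[-0.001,0,0.005,0,0],[-0.001,0,0.01,0,0],[-0.001,0,0.014,0,0],[-0.001,0,0.014,0,0]]' 50
```

```text
time: 12.65
tool_pos: [496.0, -379.6, 128.2]
tcp_rot: [179.9, -0.1, 92.2]
ft_force: [0.1, 1.2, -1.5]
finger_gap: 16.5
```

```bash
python3 -m jog '[[-0.0005,0,0.005,0,0],[-0.0005,0,0.01,0,0],[-0.0005,0,0.0145,0,0],[-0.0005,0,0.0145,0,0]]' 50
python3 - <<'E'
from h import *
S=r.snapshot("side"); crop(S,330,190,410,290,7,"s13.png")
E
```

```text
time: 13.05
tool_pos: [495.8, -379.8, 112.7]
tcp_rot: [179.9, -0.1, 92.2]
ft_force: [0.4, -0.3, -2.0]
finger_gap: 16.3
```

View pics/s13.png

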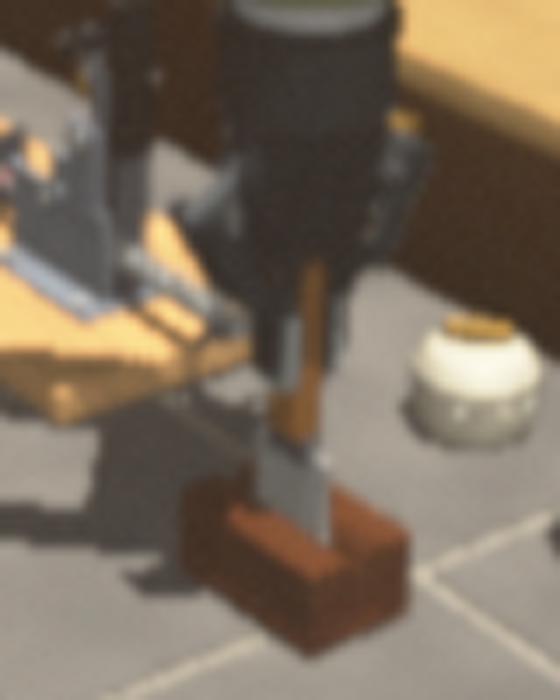

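The scraper is in the slot, with its blade meeting the block at (300,540) as it did at the start. I'll lower the last millimetre and release.

```bash
python3 -m jog '[[0,0,0.0015,0,0],[0,0,0.0015,0,0]]' 50; python3 -m jog '[[0,0,0,0,0.3],[0,0,0,0,0.3],[0,0,0,0,0.6],[0,0,0,0,0.6],[0,0,0,0,1],[0,0,0,0,1],[0,0,0,0,1],[0,0,0,0,1]]' 50
```

```text
time: 13.3
tool_pos: [496.0, -379.9, 111.8]
tcp_rot: [179.9, -0.1, 92.2]
ft_force: [0.5, -0.2, -1.5]
finger_gap: 16.2
time: 14.1
tool_pos: [496.0, -379.9, 111.7]
tcp_rot: [179.9, -0.1, 92.2]
ft_force: [0.5, 0.5, -0.7]
finger_gap: 85.3
```

```bash
python3 -m jog '[[0,0,-0.04,0,1],[0,0,-0.08,0,1],[0,0,-0.12,0,1],[0,0,-0.15,0,1],[0,0,-0.15,0,1]]' 50
python3 - <<'E'
from h import *
st=r.sense(); print(st["time"],st["tool_pos"],st["tcp_rot"],st["ft_force"],st["finger_gap"])
S=r.snapshot("side"); crop(S,320,160,420,290,6,"s14.png"); s=r.snapshot("top"); im=s["pixels"]
crop(s,260,170,345,225,9,"t14.png")
red=im[...,0].astype(np.float32)
O=np.array([569.9,-17.5]);a=np.radians(-.6)
def b(w): d=np.array(w[:2])-O; return np.array([d[0]*np.cos(a)+d[1]*np.sin(a),-d[0]*np.sin(a)+d[1]*np.cos(a)])
for n,p0,p1,z in (("block near",(306,186),(306,212),66),("block far",(286.6,184),(286.6,212),66),("stop face",(285.0,184),(285,209),70),("stop back",(280.5,184),(280.5,209),70),("jaw face",(329.9,190),(329.9,203),53+21)):
    P=edges(s,red,p0,p1,20,2.0); W=np.array([b(ray(s,*p,z)) for p in P]); print(n,np.median(P,axis=0).round(2),np.median(W,axis=0).round(1),W[:,1].std().round(2))
print(red[188:204:3,275:310].astype(int).tolist()); print(red[190:204:4,325:350].astype(int).tolist())
E
```

```text
time: 14.6
tool_pos: [497.8, -382.0, 268.6]
tcp_rot: [179.5, 0.3, 92.2]
ft_force: [1.1, 0.1, 0.4]
finger_gap: 85.5
14.6 [ 497.77881759 -381.98904794  268.62649396] [179.51524914   0.30863725  92.17767295] [1.12796709 0.09716442 0.39193706] 85.4770967038927
block near [306.26 199.  ] [-10.4  73.6] 0.37
block far [286.28 198.  ] [ -7.3 136.5] 1.2
stop face [284.47 196.5 ] [ -3.2 142. ] 0.39
stop back [279.59 196.5 ] [ -3.2 157.1] 1.46
jaw face [329.41 196.5 ] [-3.7  1.1] 0.43
[[177, 178, 178, 177, 167, 105, 107, 138, 144, 135, 83, 77, 63, 69, 73, 76, 77, 75, 78, 78, 75, 62, 68, 74, 75, 75, 76, 79, 81, 78, 73, 125, 187, 194, 194], [172, 174, 174, 174, 165, 98, 107, 138, 144, 134, 82, 77, 63, 62, 65, 66, 67, 65, 67, 68, 66, 57, 64, 64, 66, 68, 66, 68, 67, 67, 73, 124, 187, 194, 195], [135, 136, 135, 142, 128, 88, 107, 137, 144, 133, 82, 75, 58, 67, 73, 71, 71, 74, 76, 76, 71, 57, 67, 73, 74, 75, 77, 78, 80, 79, 65, 91, 164, 169, 169], [172, 163, 166, 172, 165, 113, 121, 140, 148, 132, 82, 81, 64, 61, 58, 62, 61, 62, 62, 60, 60, 63, 62, 60, 60, 61, 61, 63, 61, 67, 71, 109, 194, 202, 199], [174, 168, 163, 182, 174, 115, 125, 140, 145, 120, 80, 80, 64, 65, 71, 72, 71, 72, 74, 75, 70, 56, 65, 71, 71, 73, 73, 75, 76, 76, 68, 107, 193, 202, 202], [163, 167, 173, 176, 165, 120, 134, 142, 144, 111, 80, 91, 64, 70, 74, 75, 79, 81, 82, 82, 76, 58, 63, 74, 77, 77, 80, 81, 83, 83, 68, 109, 196, 203, 204]]
[[202, 195, 157, 159, 182, 100, 57, 76, 133, 200, 205, 207, 206, 205, 205, 204, 203, 203, 194, 159, 134, 122, 120, 138, 133], [201, 191, 112, 93, 88, 52, 53, 72, 127, 188, 192, 195, 196, 197, 198, 195, 175, 160, 89, 72, 74, 103, 113, 104, 101], [204, 196, 116, 98, 91, 54, 52, 67, 98, 117, 119, 119, 124, 118, 118, 110, 107, 102, 72, 73, 82, 124, 142, 145, 145], [201, 190, 113, 95, 90, 53, 54, 75, 130, 195, 199, 197, 200, 200, 200, 195, 170, 166, 166, 158, 107, 97, 97, 94, 94]]
```

View pics/s14.png

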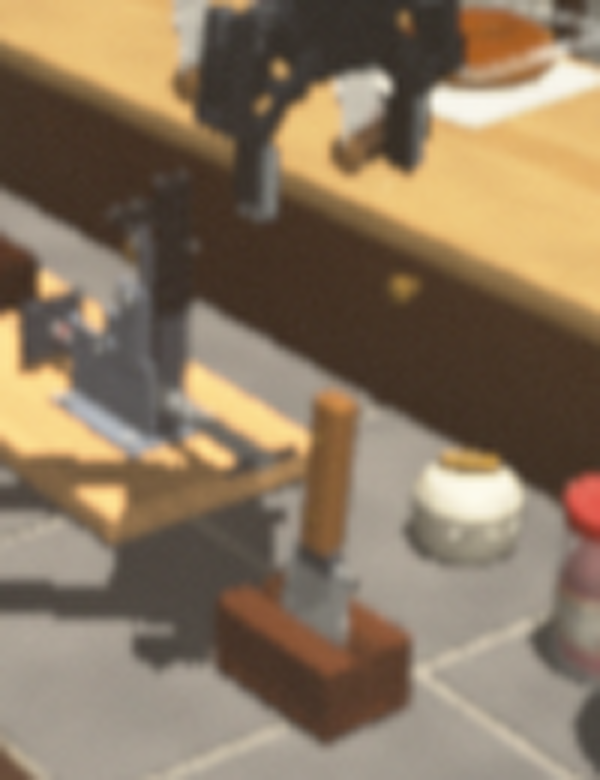

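View pics/t14.png

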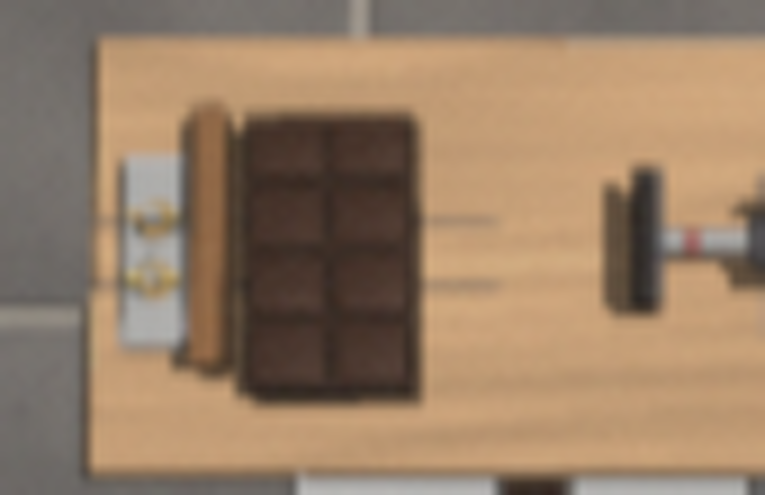

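The scraper stands upright in its rest (side crop, handle at (330,475)). The stop face is at about board y = 142, so the jaw bottoms the block at about 82 mm of rod. My plan is five full strokes and one half stroke for 77 mm, then a held squeeze to about 93 mm. First I move above the clamp.

```bash
python3 -m jog '[[0.02,0.007,0,0.14,0.89],[0.04,0.014,0,0.28,0.89],[0.06,0.02,0,0.42,0.89],[0.08,0.027,0,0.56,0.89],[0.1,0.034,0,0.7,0.89],[0.12,0.041,0,0.84,0.89],[0.14,0.048,0,0.98,0.89],[0.16,0.055,0,1.12,0.89],[0.18,0.062,0,1.26,0.89],[0.2,0.068,0,1.4,0.89],[0.22,0.075,0,1.54,0.89],[0.234,0.08,0,1.62,0.89],[0.234,0.08,0,1.62,0.89],[0.234,0.08,0,1.62,0.89],[0.234,0.08,0,1.62,0.89]]' 45
python3 - <<'E'
from h import *
st=r.sense(); print(st["time"],st["tool_pos"],st["tcp_rot"],st["ft_force"],st["finger_gap"])
S=r.snapshot("side"); crop(S,290,130,390,240,6,"s15.png"); s=r.snapshot("top"); crop(s,300,160,420,260,6,"t15.png")
O=np.array([569.9,-17.5]);a=np.radians(-.6)
def w(q,z): return [O[0]+q[0]*np.cos(a)-q[1]*np.sin(a),O[1]+q[0]*np.sin(a)+q[1]*np.cos(a),z]
for n,q,z in (("handle top",(0,-140),201),("bar",(0,-105),166),("jaw",(0,0),53)):
    print(n,((proj(S,w(q,z))-[290,130])*6+2.5).round(0),((proj(s,w(q,z))-[300,160])*6+2.5).round(0))
E
```

```text
time: 16.2
tool_pos: [566.7, -144.3, 262.0]
tcp_rot: [-180.0, -0.1, -0.6]
ft_force: [0.6, -0.3, -1.3]
finger_gap: 76.0
16.2 [ 566.68855534 -144.30525138  262.03430022] [-1.79971542e+02 -7.33469964e-02 -5.71589365e-01] [ 0.58241845 -0.31193742 -1.30099929] 76.03440980382453
handle top [346. 359.] [485. 171.]
bar [312. 396.] [402. 184.]
jaw [220. 505.] [180. 221.]
```

View pics/s15.png

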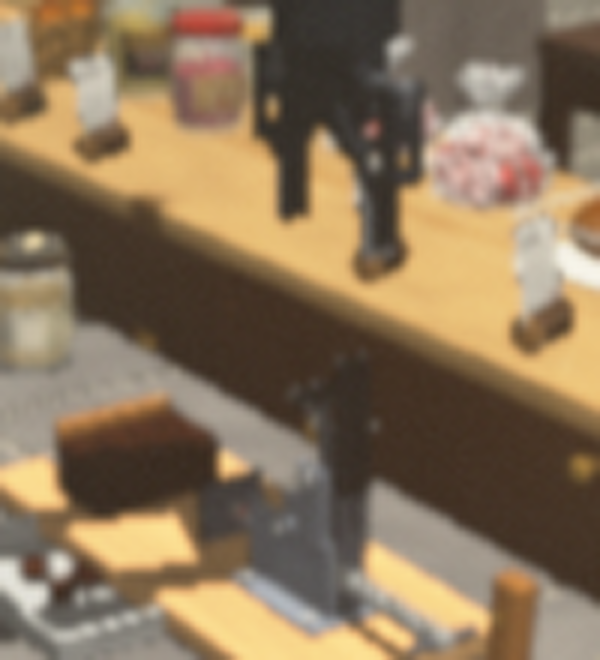

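View pics/t15.png

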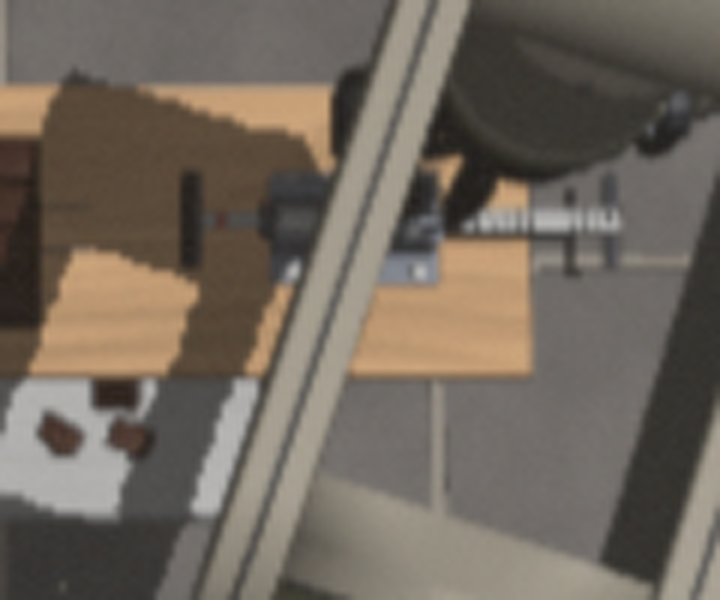

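The front and back fingers are at (292,210) and (378,270), above and astride the bar (310,395) and handle (350,360). I'll lower, staying 5 mm forward of the closing middle.

```bash
python3 -m jog '[[0.002,0.001,0.03,0,0.89],[0.002,0.001,0.06,0,0.89],[0.002,0.001,0.085,0,0.89],[0.002,0.001,0.1,0,0.89],[0.002,0.001,0.114,0,0.89],[0.002,0.001,0.114,0,0.89],[0.002,0.001,0.114,0,0.89]]' 45
python3 - <<'E'
from h import *
st=r.sense(); print(st["time"],st["tool_pos"],st["tcp_rot"],st["ft_force"],st["finger_gap"])
S=r.snapshot("side"); crop(S,310,160,380,230,9,"s16.png")
E
```

```text
time: 17.0
tool_pos: [569.5, -145.7, 149.4]
tcp_rot: [-180.0, -0.2, -0.6]
ft_force: [0.2, 0.2, -0.2]
finger_gap: 76.4
17.0 [ 569.52359912 -145.71275578  149.37158577] [-1.79996312e+02 -1.69060196e-01 -6.35748519e-01] [ 0.16660538  0.23108286 -0.17385363] 76.43321947751937
```

View pics/s16.png

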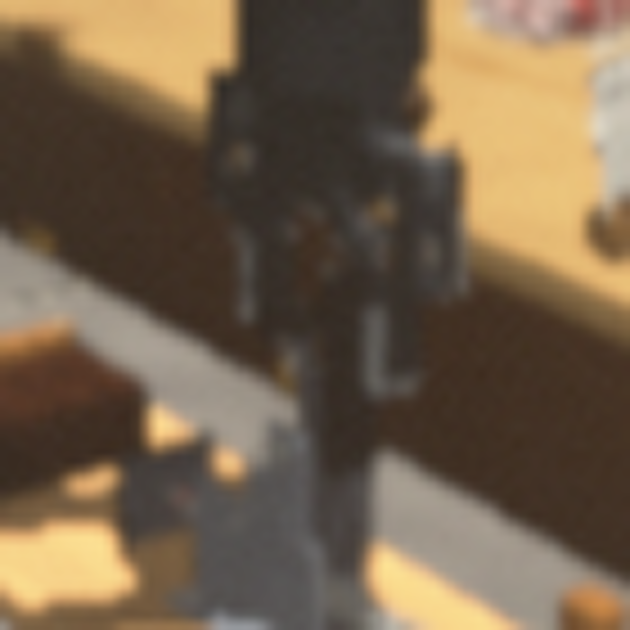

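The front finger is at (245,300), ahead of the bar, and the rear finger is at (395,370), behind the handle. First stroke: close while moving to the pair's middle.

```bash
python3 -m jog '[[-0.001,0.002,0,0,0.7],[-0.001,0.0045,0,0,0.6],[-0.001,0.0045,0,0,0.5],[-0.001,0.0045,0,0,0.4],[-0.001,0.0045,0,0,0.3],[-0.001,0.0045,0,0,0.2],[-0.001,0.0045,0,0,0.2],[-0.001,0.0045,0,0,0.2],[-0.001,0.0045,0,0,0.2]]' 40
python3 - <<'E'
from h import *
st=r.sense(); print(st["time"],st["tool_pos"],st["tcp_rot"],st["ft_force"],st["finger_gap"])
S=r.snapshot("side"); crop(S,290,160,370,240,8,"s17.png")
E
```

```text
time: 17.95
tool_pos: [570.4, -150.8, 152.7]
tcp_rot: [179.9, -0.5, -0.6]
ft_force: [0.1, -0.5, 5.9]
finger_gap: 25.2
17.95 [ 570.41836722 -150.78340888  152.7420871 ] [179.92625595  -0.47250075  -0.63340215] [ 0.08616841 -0.52216385  5.85069529] 25.197274489433276
```

View pics/s17.png

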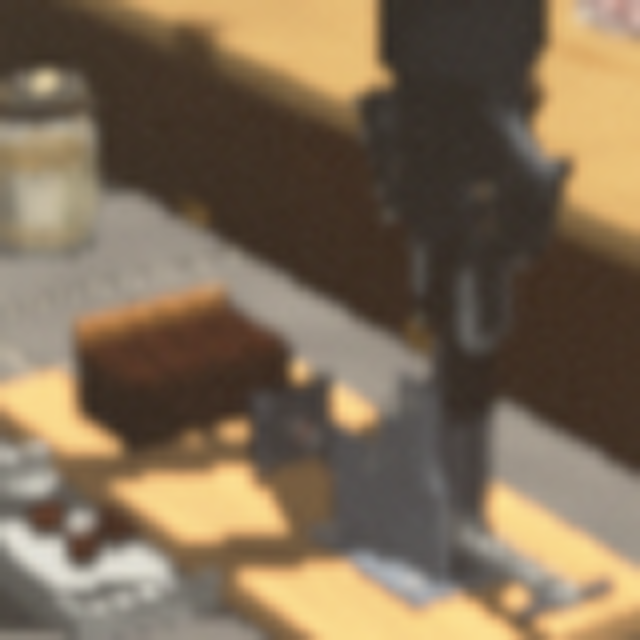

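Fully squeezed: gap 25.2 mm, and the jaw has come forward. I'll release and measure the rod.

```bash
python3 -m jog '[[0,0,0,0,0.5],[0,0,0,0,0.89],[-0.001,0,0.002,0,0.89],[-0.001,0,0.003,0,0.89],[-0.001,0,0.003,0,0.89],[-0.001,0,0.003,0,0.89],[-0.001,0,0.003,0,0.89]]' 40
cat >> h.py <<'E'
O=np.array([569.9,-17.5]);A_=np.radians(-.6)
def b(w): d=np.array(w[:2])-O; return np.array([d[0]*np.cos(A_)+d[1]*np.sin(A_),-d[0]*np.sin(A_)+d[1]*np.cos(A_)])
def bw(q,z): return [O[0]+q[0]*np.cos(A_)-q[1]*np.sin(A_),O[1]+q[0]*np.sin(A_)+q[1]*np.cos(A_),z]
def prof(s,z=74,x=0):
    "red-channel profile along board y through jaw/stem line, and dark runs"
    im=s["pixels"].astype(np.float32); out=[]
    for y in np.arange(-60,100,.5):
        v=[]
        for dx in (-2,0,2):
            u=proj(s,bw((x+dx,y),z)); v.append([cv2.getRectSubPix(im[...,c].copy(),(1,1),(float(u[0]),float(u[1])))[0,0] for c in range(3)])
        out.append((y,*np.mean(v,axis=0)))
    return np.array(out)
E
python3 - <<'E'
from h import *
st=r.sense(); print(st["time"],st["tool_pos"],st["ft_force"],st["finger_gap"])
s=r.snapshot("top"); crop(s,275,170,365,230,8,"t18.png")
E
```

```text
time: 18.7
tool_pos: [569.5, -151.0, 149.8]
tcp_rot: [179.9, -0.5, -0.6]
ft_force: [1.0, -0.3, 0.5]
finger_gap: 75.8
18.7 [ 569.49650024 -150.95209373  149.81797801] [ 0.98104195 -0.32100044  0.47859351] 75.84795552217088
```

View pics/t18.png

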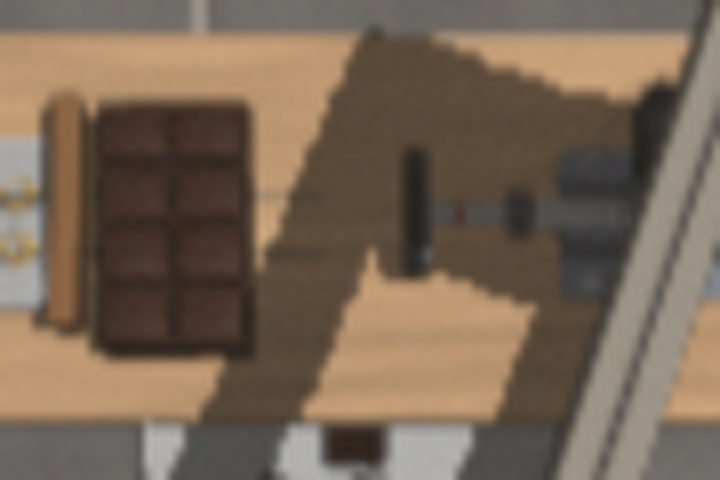

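The jaw face moved from px 329.4 to about 325.3, roughly 14 mm. Next full strokes:

```bash
python3 -m jog '[[0,0,0,0,0.2],[0,0,0,0,0.2],[0,0,0,0,0.2],[0,0,0,0,0.2],[0,0,0,0,0.2],[0,0,0,0,0.2],[0,0,0,0,0.2]]' 40;  python3 -m jog '[[0,0,0,0,0.89],[0,0,0,0,0.89],[0,0,0.002,0,0.89],[0,0,0.002,0,0.89],[0,0,0.002,0,0.89],[0,0,0.002,0,0.89]]' 40; python3 -m jog '[[0,0,0,0,0.2],[0,0,0,0,0.2],[0,0,0,0,0.2],[0,0,0,0,0.2],[0,0,0,0,0.2],[0,0,0,0,0.2],[0,0,0,0,0.2]]' 40;  python3 -m jog '[[0,0,0,0,0.89],[0,0,0,0,0.89],[0,0,0.002,0,0.89],[0,0,0.002,0,0.89],[0,0,0.002,0,0.89],[0,0,0.002,0,0.89]]' 40
python3 - <<'E'
from h import *
st=r.sense(); print(st["time"],st["tool_pos"],st["ft_force"],st["finger_gap"])
s=r.snapshot("top"); crop(s,275,170,365,230,8,"t19.png")
E
```

```text
time: 19.45
tool_pos: [570.5, -150.8, 151.4]
tcp_rot: [179.9, -0.6, -0.6]
ft_force: [0.3, 1.5, 7.1]
finger_gap: 25.3
time: 20.05
tool_pos: [570.6, -151.1, 149.5]
tcp_rot: [179.9, -0.6, -0.6]
ft_force: [-0.6, -0.3, -0.0]
finger_gap: 76.3
time: 20.75
tool_pos: [571.6, -150.9, 151.2]
tcp_rot: [179.9, -0.8, -0.6]
ft_force: [-1.3, 2.3, 6.5]
finger_gap: 25.4
time: 21.35
tool_pos: [571.6, -151.2, 149.2]
tcp_rot: [179.9, -0.8, -0.6]
ft_force: [-0.2, -0.1, -0.2]
finger_gap: 76.0
21.35 [ 571.59123855 -151.16446751  149.24304917] [-0.18766965 -0.14349728 -0.23798306] 75.96525507818994
```

View pics/t19.png

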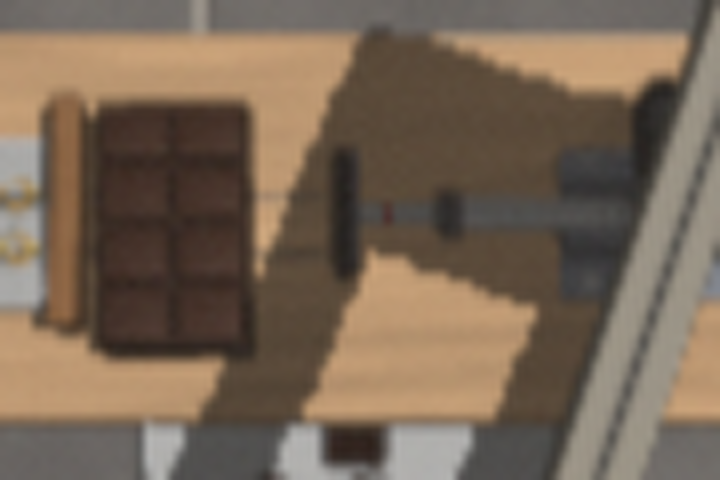

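The rod is now at about 42 mm: the jaw's left edge went from 403 to 333 in the crop. Next is the single half stroke, one tooth, to a gap of about 33 mm, also correcting the x drift.

```bash
python3 -m jog '[[-0.002,0,0,0,0.385],[-0.002,0,0,0,0.385],[-0.002,0,0,0,0.385],[-0.002,0,0,0,0.385],[-0.002,0,0,0,0.385],[-0.002,0,0,0,0.385],[-0.002,0,0,0,0.385]]' 40
python3 - <<'E'
from h import *
s=r.snapshot("top"); crop(s,275,170,365,230,8,"t20a.png")
E
python3 -m jog '[[0,0,0,0,0.89],[0,0,0,0,0.89],[0,0,0.001,0,0.89],[0,0,0.001,0,0.89],[0,0,0.001,0,0.89],[0,0,0.001,0,0.89]]' 40
python3 - <<'E'
from h import *
s=r.snapshot("top"); crop(s,275,170,365,230,8,"t20.png")
E
```

```text
time: 22.1
tool_pos: [570.4, -149.7, 150.4]
tcp_rot: [180.0, -0.9, -0.6]
ft_force: [0.9, 7.1, 5.3]
finger_gap: 32.9
time: 22.75
tool_pos: [570.4, -149.9, 149.5]
tcp_rot: [180.0, -0.9, -0.6]
ft_force: [-0.2, -0.6, -0.5]
finger_gap: 76.0
```

View pics/t20a.png

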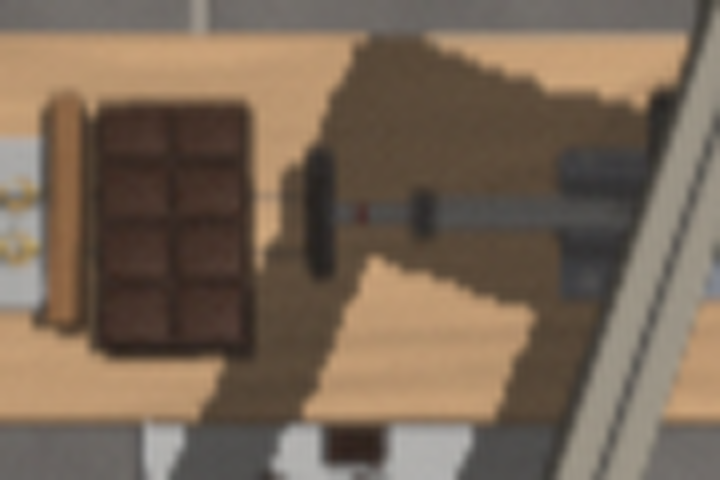

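View pics/t20.png

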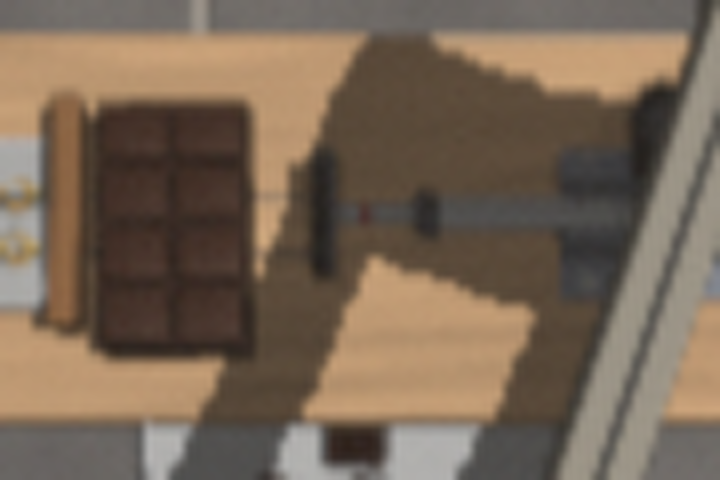

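The half stroke gained one tooth: the edge went 333, then 305 while squeezed, then 313 after release, so the rod is at about 49 mm. Two more full strokes:

```bash
python3 -m jog '[[0,0,0,0,0.2],[0,0,0,0,0.2],[0,0,0,0,0.2],[0,0,0,0,0.2],[0,0,0,0,0.2],[0,0,0,0,0.2],[0,0,0,0,0.2]]' 40;  python3 -m jog '[[-0.001,0,0,0,0.89],[-0.001,0,0,0,0.89],[-0.001,0,0.002,0,0.89],[-0.001,0,0.002,0,0.89],[-0.001,0,0.002,0,0.89],[-0.001,0,0.002,0,0.89]]' 40; python3 -m jog '[[0,0,0,0,0.2],[0,0,0,0,0.2],[0,0,0,0,0.2],[0,0,0,0,0.2],[0,0,0,0,0.2],[0,0,0,0,0.2],[0,0,0,0,0.2]]' 40;  python3 - <<'E'
from h import *
s=r.snapshot("top"); crop(s,275,170,365,230,8,"t21a.png")
E
python3 -m jog '[[-0.001,0,0,0,0.89],[-0.001,0,0,0,0.89],[-0.001,0,0.002,0,0.89],[-0.001,0,0.002,0,0.89],[-0.001,0,0.002,0,0.89],[-0.001,0,0.002,0,0.89]]' 40
python3 - <<'E'
from h import *
s=r.snapshot("top"); crop(s,275,170,365,230,8,"t21.png")
E
```

```text
time: 23.5
tool_pos: [571.3, -150.8, 151.1]
tcp_rot: [179.9, -1.0, -0.6]
ft_force: [-0.6, -2.7, 7.0]
finger_gap: 25.1
time: 24.1
tool_pos: [570.3, -151.0, 149.1]
tcp_rot: [179.9, -1.0, -0.6]
ft_force: [0.1, 0.5, -0.1]
finger_gap: 76.3
time: 24.8
tool_pos: [571.4, -150.8, 150.8]
tcp_rot: [179.9, -1.2, -0.6]
ft_force: [-0.9, 1.2, 7.7]
finger_gap: 25.4
time: 25.45
tool_pos: [570.4, -151.1, 148.8]
tcp_rot: [179.9, -1.2, -0.6]
ft_force: [-0.8, -0.7, -0.3]
finger_gap: 75.9
```

View pics/t21a.png

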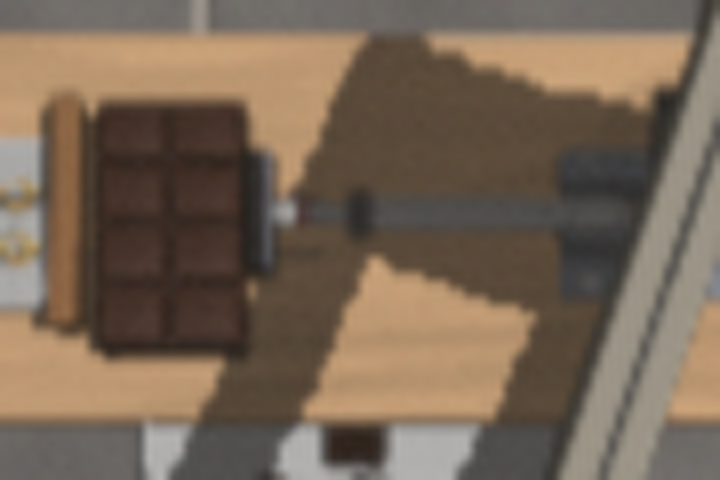

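View pics/t21.png

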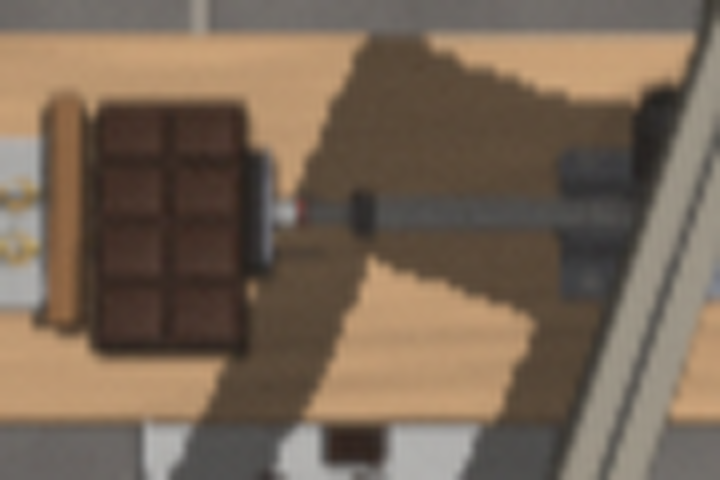

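The jaw is in contact and has moved the block slightly (right edge 252 to 247), but the spring is still slack, with 116 px between jaw face and collar. The rod is at about 76–77 mm. Now the final squeeze, to hold.

```bash
python3 -m jog '[[0,-0.0005,0,0,0.2],[0,-0.0005,0,0,0.2],[0,-0.0005,0,0,0.2],[0,-0.0005,0,0,0.2],[0,-0.0005,0,0,0.2],[0,-0.0005,0,0,0.2],[0,-0.0005,0,0,0.2],[0,-0.0005,0,0,0.2],[0,-0.0005,0,0,0.2],[0,-0.0005,0,0,0.2]]' 45;  python3 - <<'E'
from h import *
st=r.sense(); print(st["time"],st["tool_pos"],st["ft_force"],st["finger_gap"])
s=r.snapshot("top"); crop(s,275,170,365,230,8,"t22.png")
S=r.snapshot("side"); crop(S,280,150,380,240,7,"s22.png")
E
```

```text
time: 26.5
tool_pos: [571.6, -150.9, 150.9]
tcp_rot: [179.8, -1.4, -0.6]
ft_force: [-0.9, -0.0, 7.8]
finger_gap: 25.0
26.5 [ 571.57795774 -150.89453403  150.86449115] [-0.8579518  -0.02801101  7.82671625] 25.047427001005943
```

View pics/t22.png

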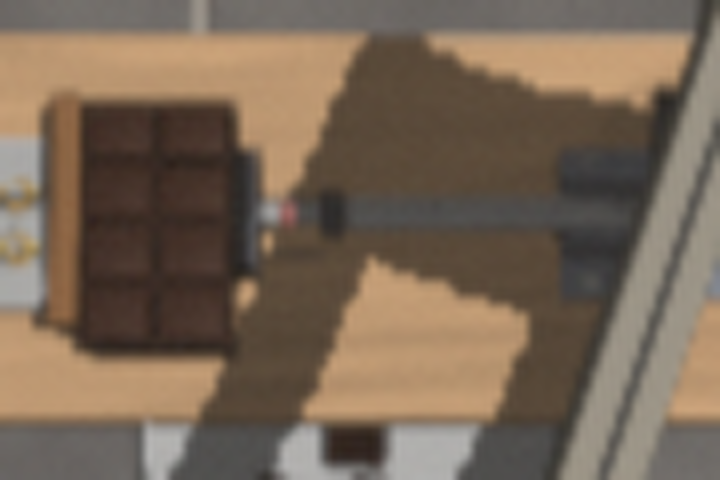

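View pics/s22.png

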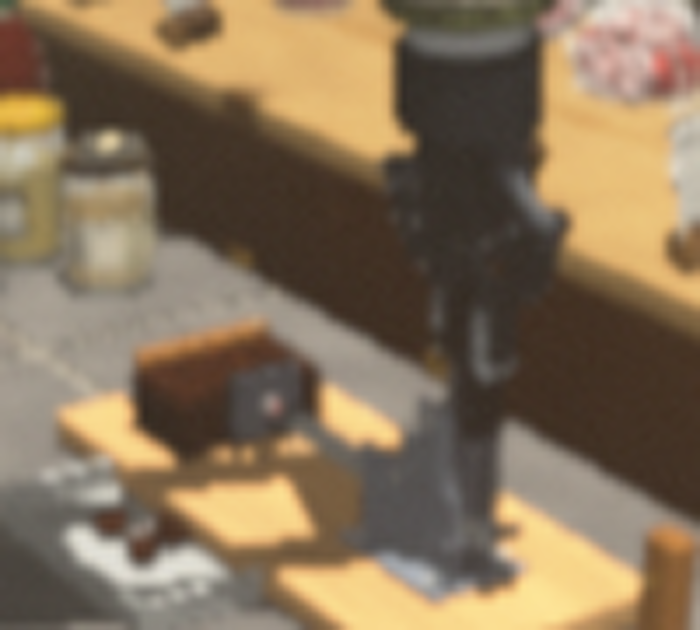

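The block is now against the stop: its left edge reaches the stop strip at (80,210), the jaw face is at about 236, and the ring shows at (289,212) in front of the collar at (333,212). I'll measure the spring compression from the ring, collar and jaw distances.

Run:
```python
import cv2,numpy as np
for n in ("t18","t19","t20a","t20","t21a","t21","t22"):
    im=cv2.imread(f"pics/{n}.png").astype(float); B,G,R=im[...,0],im[...,1],im[...,2]
    up=(R[196:200].mean(0)+R[226:230].mean(0))/2      # beside stem: collar dark band
    redness=(R-(G+B)/2)[206:218].mean(0)
    jaw=R[165:190].mean(0)   # jaw above stem
    g=np.gradient(cv2.GaussianBlur(jaw[None],(0,0),3)[0])
    # ring
    gb=(G-B)[206:218].mean(0); ring=np.clip(redness-gb*1.2-3,0,None)*( (np.arange(720)>230)&(np.arange(720)<600)); k=ring.argmax(); sl=slice(max(k-12,0),k+13); rc=(ring[sl]@np.arange(720)[sl])/ring[sl].sum()
    # collar: darkest band right of ring
    x0=int(rc)+20; c=x0+up[x0:x0+90].argmin(); w=np.clip(up[x0:x0+90].max()*0+75-up,0,None); sl=slice(c-14,c+15); cc=(w[sl]@np.arange(720)[sl])/w[sl].sum()
    e=[i for i in range(200,int(rc)) if abs(g[i])>1.2 and abs(g[i])==abs(g[i-4:i+5]).max()]
    print(n,"ring",rc.round(1),"collar",cc.round(1),"diff",round((cc-rc),1),"jaw edges",[(i,round(g[i],1)) for i in e])
```

```text
t18 ring 458.8 collar 519.1 diff 60.3 jaw edges [(254, np.float64(8.7)), (297, np.float64(-5.9)), (402, np.float64(-3.4)), (428, np.float64(3.3))]
t19 ring 387.6 collar 447.6 diff 60.0 jaw edges [(253, np.float64(8.6)), (297, np.float64(-6.0)), (331, np.float64(-3.1)), (357, np.float64(3.2))]
t20a ring 361.4 collar 423.6 diff 62.2 jaw edges [(253, np.float64(8.6)), (281, np.float64(-6.4)), (304, np.float64(-4.1)), (335, np.float64(3.4))]
t20 ring 365.2 collar 425.9 diff 60.7 jaw edges [(253, np.float64(8.7)), (288, np.float64(-7.8)), (309, np.float64(-3.2)), (338, np.float64(2.3))]
t21a ring 302.4 collar 359.8 diff 57.5 jaw edges [(239, np.float64(-2.2)), (266, np.float64(4.7)), (278, np.float64(6.5))]
t21 ring 301.1 collar 361.9 diff 60.8 jaw edges [(238, np.float64(-2.1)), (265, np.float64(4.9)), (278, np.float64(6.4))]
t22 ring 287.9 collar 330.9 diff 43.0 jaw edges [(227, np.float64(-1.6)), (262, np.float64(8.6))]
```

The compression is (60.6−43.0) px × 0.39 ≈ 7 mm, about 9 N, with the ring showing. That is on the light side for "firmly". One more tooth would give about 12–15 mm, still short of the ring sinking. I'll release (the spring can only relax) and look at where it drops.

```bash
python3 -m jog '[[-0.001,0,0,0,0.6],[-0.001,0,0,0,0.89],[-0.001,0,0.002,0,0.89],[-0.001,0,0.002,0,0.89],[-0.001,0,0.002,0,0.89],[-0.001,0,0.002,0,0.89]]' 45;  cat > meas.py <<'E'
import cv2,numpy as np,sys
def run(n):
    im=cv2.imread(f"pics/{n}.png").astype(float); B,G,R=im[...,0],im[...,1],im[...,2]
    up=(R[196:200].mean(0)+R[226:230].mean(0))/2; redness=(R-(G+B)/2)[206:218].mean(0); gb=(G-B)[206:218].mean(0)
    ring=np.clip(redness-gb*1.2-3,0,None)*((np.arange(720)>230)&(np.arange(720)<600)); k=ring.argmax(); sl=slice(max(k-12,0),k+13); rc=(ring[sl]@np.arange(720)[sl])/ring[sl].sum()
    x0=int(rc)+12; c=x0+up[x0:x0+90].argmin(); w=np.clip(75-up,0,None); sl=slice(c-14,c+15); cc=(w[sl]@np.arange(720)[sl])/w[sl].sum()
    print(n,"ring",rc.round(1),"collar",cc.round(1),"diff",round(cc-rc,1),"compression mm",((60.5-cc+rc)*.392).round(1))
run(sys.argv[1])
E
python3 - <<'E'
from h import *
s=r.snapshot("top"); crop(s,275,170,365,230,8,"t23.png")
E
python3 meas.py t23; python3 meas.py t22
```

```text
time: 27.2
tool_pos: [570.7, -151.2, 149.0]
tcp_rot: [179.8, -1.4, -0.7]
ft_force: [-0.2, -0.4, -0.0]
finger_gap: 75.9
t23 ring 287.5 collar 346.9 diff 59.4 compression mm 0.4
t22 ring 287.9 collar 330.9 diff 43.0 compression mm 6.8
```

View pics/t23.png

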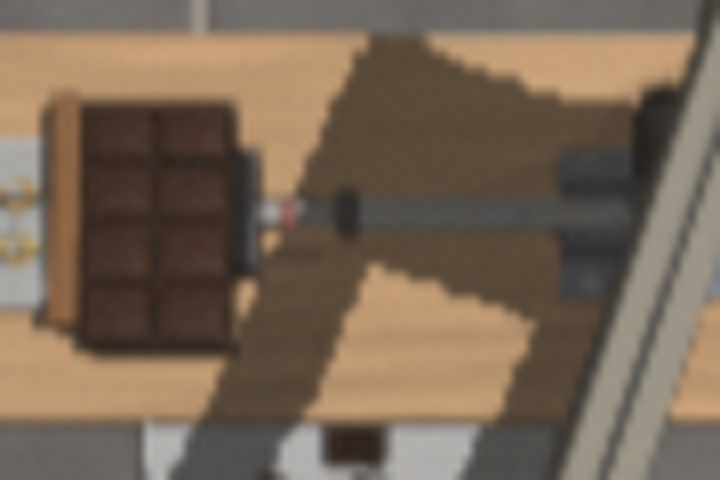

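As expected, it fell back to about 0.4 mm of compression, with the block against the stop. I'll squeeze again in two steps, watching the ring.

```bash
python3 -m jog '[[-0.001,-0.0005,0,0,0.5],[-0.001,-0.0005,0,0,0.4],[-0.001,-0.0005,0,0,0.34],[-0.001,-0.0005,0,0,0.34],[-0.001,-0.0005,0,0,0.34],[-0.001,-0.0005,0,0,0.34],[-0.001,-0.0005,0,0,0.34],[-0.001,-0.0005,0,0,0.34]]' 50
python3 - <<'E'
from h import *
s=r.snapshot("top"); crop(s,275,170,365,230,8,"t24.png")
E
python3 meas.py t24
```

```text
time: 28.05
tool_pos: [570.9, -149.1, 151.1]
tcp_rot: [179.9, -1.6, -0.6]
ft_force: [-0.6, 8.4, 10.8]
finger_gap: 29.2
t24 ring 287.8 collar 321.4 diff 33.6 compression mm 10.5
```

View pics/t24.png

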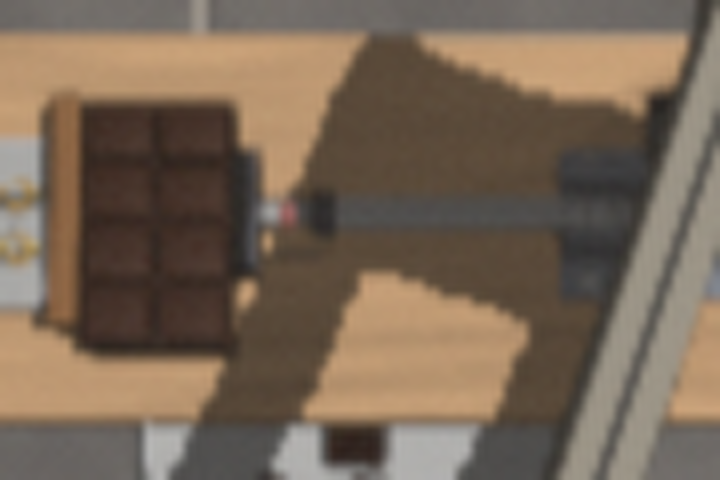

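Compression is 10.5 mm at a gap of 29.2 mm. Closing fully adds about 3.8 mm, giving roughly 14 mm with the ring still clear, so I'll finish the squeeze and hold.

```bash
python3 -m jog '[[-0.001,0.001,0,0,0.3],[-0.001,0.001,0,0,0.25],[-0.001,0.001,0,0,0.25],[-0.001,0.001,0,0,0.25],[-0.001,0.001,0,0,0.25],[-0.001,0.001,0,0,0.25],[-0.001,0.001,0,0,0.25],[-0.001,0.001,0,0,0.25]]' 50
python3 - <<'E'
from h import *
st=r.sense(); print(st["time"],st["tool_pos"],st["ft_force"],st["finger_gap"])
s=r.snapshot("top"); crop(s,275,170,365,230,8,"t25.png"); crop(s,160,130,480,270,2.5,"t25b.png")
S=r.snapshot("side"); crop(S,240,150,440,300,4,"s25.png")
E
python3 meas.py t25
```

```text
time: 28.9
tool_pos: [571.0, -150.9, 151.5]
tcp_rot: [179.9, -1.7, -0.6]
ft_force: [6.3, -4.3, -2.4]
finger_gap: 25.1
28.9 [ 570.95715965 -150.87812737  151.4507182 ] [ 6.25753204 -4.2662104  -2.36730037] 25.14786172269997
t25 ring 287.7 collar 320.8 diff 33.1 compression mm 10.8
```

View pics/t25.png

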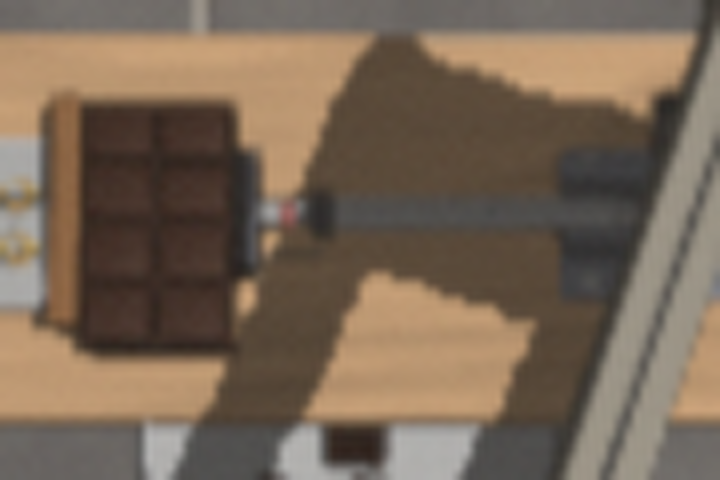

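View pics/s25.png

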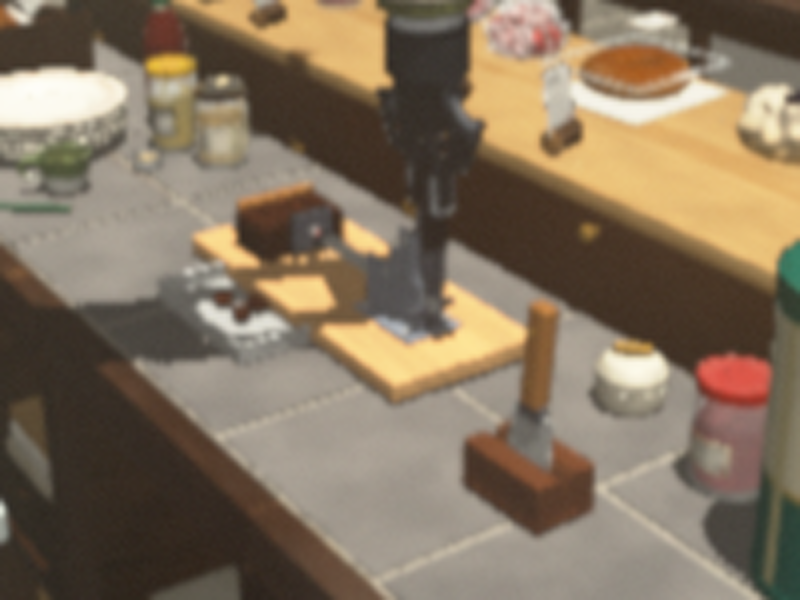

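View pics/t25b.png

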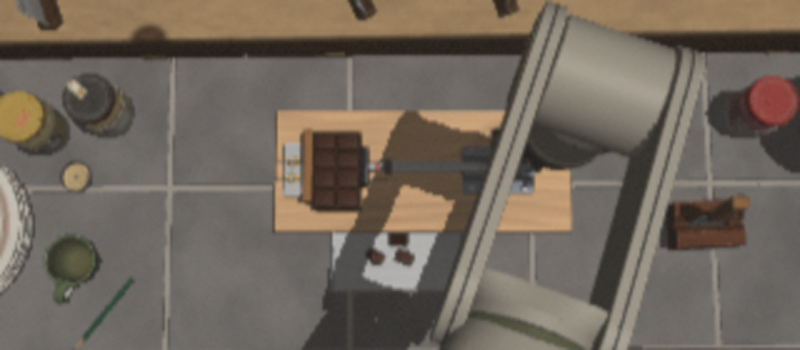

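The compression holds at about 11 mm (around 14 N) with the trigger fully squeezed at a gap of 25.1 mm. The ring shows at (289,212), clear of the collar at (320,212), and the block is against the stop. The scraper stands in its rest, the chips are in the tray and the bystanders look unmoved. One steadiness check next.

```bash
python3 -m jog '[[0,0,0,0,0.25],[0,0,0,0,0.25],[0,0,0,0,0.25],[0,0,0,0,0.25],[0,0,0,0,0.25]]' 50
python3 - <<'E'
from h import *
s=r.snapshot("top"); crop(s,275,170,365,230,8,"t26.png")
E
python3 meas.py t26
```

```text
time: 29.5
tool_pos: [571.0, -150.9, 151.5]
tcp_rot: [179.9, -1.7, -0.6]
ft_force: [2.5, -1.8, -0.1]
finger_gap: 25.3
t26 ring 287.5 collar 321.0 diff 33.5 compression mm 10.6
```

Run:
```python
from bench import r
print(r.hand_in())
```

```text
the job is handed in; nothing more can be done
None
```

The job is handed in at about 29.5 s on the robot's clock. I swept the three chips into the steel tray, stood the scraper back in its rest, and clamped the block against the end stop with the trigger held squeezed.

- **Chips and scraper:** In the last pictures all three chips lie in the tray and the lane is clear. The scraper stands upright in its slot, and the other things on the counter look unmoved by eye.
- **Clamp:** The trigger is fully squeezed, with a steady finger gap of 25 mm at a 50 N grip. The spring is pushed in about 10.6 to 10.8 mm, roughly 14 N, and the red ring still shows clear of the collar. The wrist force was under 4 N at the last reading.

**What differed from the plan:**
- My first final squeeze compressed the spring only about 7 mm, which I judged too light. I released once, and the rod gained one tooth with the block staying against the stop. I then squeezed again.
- I expected the last few millimetres of finger closing to add about 4 mm of compression, but they added almost none.
- Rod positions I read from the pictures differed by about 1 to 3 mm from the nominal tooth steps.
- The side camera read about 1.5 to 2 pixels off the top camera, so I relied on the top camera and the force readings.
- The hand ended tilted about 1.7° after the repeated strokes, with no visible effect.

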